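Load the feed slide and ratchet the block under the dial gauge

ROBOT

A 6-joint arm with a two-finger parallel gripper is mounted at the origin on the work surface. World frame = base frame: x ahead of the robot, y to its left, z up, the work surface at z = 0. Lengths are in m, angles in rad, forces in N, time in s.
With the tool pointing down it reaches from about 0.35 to 0.975 m from the base axis. Payload 4.9 kg.
Tool frame: the origin (TCP) lies at the very end of the fingers, on their centre line; the grasp point (between the pads) lies 19 mm behind it; z points along the fingers, y is the direction in which the jaws open and shut (so a half turn about z gives the same grasp; the last joint's range is limited). The gripper opens to 85 mm and grips with 20 to 120 N. Pads are 22 mm wide; open, the fingers measure 114 mm over their backs; the gripper's body (76 mm by 85 mm) begins 54 mm behind the grasp point. The pads swing forward as they close: fully open they stand 13 mm farther back than shut.
Start: joints at [-1.344, 0.053, 1.613, -0, 1.476, -0.119], TCP at [0.212, -0.588, 0.231] pointing down, gripper open.
Joint ranges: [-3.01, 3.01], [-1.01, 2.22], [0.06, 2.58], [-1.02, 4.17], [0.09, 2.62], [-3.14, 3.14]. Speed limits (rad/s): [2.57, 2.57, 3.14, 3.14, 3.14, 3.14].

INTERFACE

Orientations are given as a unit quaternion [w, x, y, z].
In Python, from plant import state, grab_frame, camera_model, job_done, search_frame, masks_of, place_of gives the robot as it stands.
- The arm moves only by the tool drive_tool, never from a script. Its argument "series" is a list of rows, each a list of 2 entries, a list of its own where there are three numbers: the shift along the world's x, y, z in m, then the turn, a rotation vector about the world's x, y, z in degrees. A call has 1 to 8 rows; each row is the pose to reach, as a shift and turn from the pose commanded when the call began; what a row does not reach only later rows make up. A row lasts 1/10 s, in which the tool goes at most 50 mm and 8.59 degrees, less where a joint would pass 70% of its speed; a pose out of reach is approached as far as the arm can. A call with a gripper value outside its range is refused whole. "fingers" is the closure, from -1 (fully open) to 1 (shut), so that 0 is half open, set as the call begins (left out, the last holds). The fingers move at their own pace and stop on an object; the grip force is fixed at half the most. Time passes only in rows, so rows that repeat a pose let the fingers close. It gives the time, the measured TCP pose, the force and the opening at its end, in the units of the state.
- state(): the state, without advancing time (a new reading comes with each control period).
- grab_frame(name): name is "side" or "top"; returns the picture (384x512x3 uint8, red, green, blue); there is no depth.
- camera_model(name): a dict with "fovy" (degrees; the focal length in pixels is half the picture's height over the tangent of half this angle, whatever the lens; pixels are square), "cx", "cy" (the principal point, pixels), "D" ([k1, k2, p1, p2, k3] as OpenCV has them; the pictures are not rectified), "rvec" (rotation vector, rad) and "tvec" (3), from world to camera coordinates, as OpenCV has them. Camera axes: x right, y down, z forward; pixel columns grow to the right and rows downward; lengths in m; the calibration is good to about 2 mm. A picture is of the moment at which its call begins. camera_model takes no time and is no camera call.
- job_done(): hands the job in, once; it reports no verdict.
Trained networks look in the newest picture that a camera, given by its name, has taken for a name from the list of things; names that differ only in an ending like _2 or _b are one class to them, and where a whole thing is asked for, a point or a joint stands for the part that bears it (a point fixed in the world has none). Each returns a list of dicts, best first, with "confidence" (0 to 1); they miss things now and then, are a little off and sometimes report something else, mostly with a low value. They report only what shows in the picture. A call takes as long as a camera call. They do not tell look-alikes from the thing itself.
- search_frame(camera, name): "location" ([x, y, z] in m, in world coordinates, good to about 4 mm: the middle of the surface that is visible of it).
- masks_of(camera, name): "pixels" (384x512 bool, what is visible of it).
- place_of(camera, name): "location" ([x, y, z] in m, in world coordinates, good to about 4 mm: a listed point, or the origin of a listed thing).
The state is a dict: "time": time; "joint_pos": joint angles; "joint_vel": joint speeds; "joint_efforts": joint torques, N m; "tool_pos": TCP position; "tool_rot": TCP orientation; "contact_force": force on the tool from outside, world axes, zero at the start; "ft_torque": the same for the moment, N m; "gripper_width": opening from 0.0 (shut) to 1.0 (fully open).
Only numpy, scipy, OpenCV 4.12 (cv2) and the standard library are available. Lean on these libraries where they do the work, as an engineer would, in place of code of your own. Each camera call takes 0.05 s, during which the arm holds its last target.

TASK

Slide the empty carriage of the feed fixture back to its home stop, take the steel block out of its grey stand and seat it in the carriage's nest, then work the ratchet lever exactly three full strokes, letting it come back each time, so that the block ends up under the dial gauge's probe. Once the block is loaded, move the carriage with the lever only, never by pushing the carriage or block by hand. The cheeks of stand and nest cover different sides of the block, so set it down on the bench and take it again the other way round; leave the V-block, the screw jack and the plug where they are.

Things in the scene. Friction and masses are not known exactly. Their poses are not given: they have to be found in the camera images.
- fixture: Feed fixture fixed to the bench: dark steel bed plate 235 x 300 x 10 mm. Origin on the bench under the middle of the track. Its y axis is the feed direction (home stop towards gauge), x points across the track, away from the robot. A dial gauge (upright 50 mm disc, 16 mm thick, facing -y, centre 128 mm high) hangs at x=0, y=+45 mm from an arm 153 mm high on a post at x=+90, y=+45 mm, 190 mm tall.
- carriage (a joint): Travel of the aluminium carriage along fixture +y, m: 0 at the solid home stop, 0.122 at the far end; starts between. Friction of about 6 N holds it where it is left. With the lever at rest it slides freely both ways. Each full lever stroke advances it one pin spacing, 30 mm; from home three strokes bring it to 0.090, the nest under the probe.
- slide_grip (a point): Middle of the carriage's grip for sliding it by hand: an upright steel post 16 mm in diameter, top 62 mm above the bench, 40 mm tall above the carriage; this point is 18 mm below its top. It stands 65 mm behind (fixture -y of) the nest centre; the free gap between post and nest cheek is 31 mm.
- nest (a point): Centre of the nest's floor on the carriage, 22 mm above the bench; axes as the fixture's. Takes the block with its long (y) axis along nest x, either way round. Cheeks 42 mm tall stand at y = +-17.5 to 25.5 mm and cover the block's long sides; low lips (6 mm high) lie at x = +-32 to 38 mm. Here the block can be held only by its two ends (56 mm apart), free above the lips.
- block_mid (a point): Centre of the loose steel block, 28 mm (own x) x 56 mm (own y) x 44 mm tall (z), 0.35 to 0.65 kg, with two small dark holes in its top. It starts upright in the grey stand.
- stand: Grey plastic stand fixed to the bench, base 60 x 84 mm, origin on the bench under its centre. Floor 8 mm above the bench; cheeks 42 mm tall at y = +-30.5 to 40.5 mm cover the block's ends; the block has the same axes as the stand. Its long sides are free: here it can be held only across its 28 mm width. The bench about 120 mm beyond the stand (world +x) is clear for setting it down.
- lever (a joint): Angle of the ratchet lever, rad: 0 at rest (a spring returns it there), 0.97 at its solid end stop, which is a full stroke; turning is counter-clockwise from above. Full swing takes about 3 N at the handle at first and about 10 N near the end; at the stop the force rises steeply. The pawl catches the next pin only after the lever has come back to about 0.3 or less.
- lever_grip (a point): Middle of the lever's handle: an upright steel post 15 mm in diameter, from 18 to 80 mm above the bench (this point 58 mm), 90 mm from the pivot on the robot's side of it. In a stroke it moves about 83 mm towards fixture -y (against the feed direction). It can be pushed or pinched from above.
- lever_pivot (a point): Upright axis of the lever, fixed on the bed at fixture x=-100, y=0 mm. With the lever at angle a, the handle lies at pivot + 90 mm x (-cos(a-0.62), -sin(a-0.62)) in the fixture's x, y axes.
- probe (a point): Tip of the dial gauge's probe, 71.5 mm above the bench; a seated block's top is at 66 mm.
- vblock: Bystander: loose dark steel V-block, 65 x 50 x 38 mm, origin under its centre. Leave it.
- jack: Bystander: small turned dark steel screw jack, 48 mm wide, 58 mm tall, origin under its centre. Leave it.
- plug: Bystander: aluminium plug, 44 mm in diameter, 50 mm tall, origin under its centre. Leave it.
Mind the look-alikes: they are no part of the job. Leave any orange or yellow look-alike of the part that bears block_mid alone.

How it is judged:
On the way, in this order (a step that is already met when the one before it is completed fails the run):
1. the empty carriage is slid back to its home stop (within 4 mm) (value of joint carriage below 0.004 m), for 0.2 s.
2. the steel block sits flat in the nest of the carriage (within 6 mm, 3 mm in height), released, carriage still home (within 8 mm) (x of block_mid in the frame of nest between -0.006 and 0.006 m and y of block_mid in the frame of nest between -0.006 and 0.006 m and z of block_mid in the frame of nest between 0.019 and 0.025 m and angle between block_mid's own z axis and vertical below 0.07 rad and value of joint carriage below 0.008 m and contact force between the fingers and block below 0.1 N), for 0.2 s.
3. stroke 1: the lever is swung to its end stop (past 0.85 rad) and the carriage with the block has advanced to 30 mm (within 6 mm) (value of joint carriage between 0.024 and 0.036 m and value of joint lever above 0.85 rad and x of block_mid in the frame of nest between -0.006 and 0.006 m and y of block_mid in the frame of nest between -0.006 and 0.006 m and z of block_mid in the frame of nest between 0.019 and 0.025 m), for 0.02 s.
4. stroke 2: the lever is swung to its end stop (past 0.85 rad) and the carriage with the block has advanced to 60 mm (within 6 mm) (value of joint carriage between 0.054 and 0.066 m and value of joint lever above 0.85 rad and x of block_mid in the frame of nest between -0.006 and 0.006 m and y of block_mid in the frame of nest between -0.006 and 0.006 m and z of block_mid in the frame of nest between 0.019 and 0.025 m), for 0.02 s.
5. stroke 3: the lever is swung to its end stop (past 0.85 rad) and the carriage with the block has advanced to 90 mm (within 6 mm) (value of joint carriage between 0.084 and 0.096 m and value of joint lever above 0.85 rad and x of block_mid in the frame of nest between -0.006 and 0.006 m and y of block_mid in the frame of nest between -0.006 and 0.006 m and z of block_mid in the frame of nest between 0.019 and 0.025 m), for 0.02 s.
At the end, for the whole second after the job is handed in: The block sits flat and upright in the nest (within 6 mm of its centre, 3 mm in height), the carriage stands at 90 mm (within 6 mm) under the gauge's probe, the lever is back at rest (within 0.08 rad), everything is still (value of joint carriage between 0.084 and 0.096 m and value of joint lever below 0.08 rad and x of block_mid in the frame of nest between -0.006 and 0.006 m and y of block_mid in the frame of nest between -0.006 and 0.006 m and z of block_mid in the frame of nest between 0.019 and 0.025 m and angle between block_mid's own z axis and vertical below 0.07 rad and linear speed of block below 0.02 m/s); the robot touches nothing.
It fails at once if the loaded carriage or its block is pushed by hand: touched with more than 1 N while the carriage is more than 12 mm from home (x of block_mid in the frame of nest between -0.012 and 0.012 m and y of block_mid in the frame of nest between -0.012 and 0.012 m and z of block_mid in the frame of nest between 0.01 and 0.034 m and value of joint carriage above 0.012 m and (contact force between any of the fingers, the arm and carriage above 1 N or contact force between any of the fingers, the arm and block above 1 N)).
It fails at once if the loaded carriage is fed too far (past 105 mm) (x of block_mid in the frame of nest between -0.012 and 0.012 m and y of block_mid in the frame of nest between -0.012 and 0.012 m and z of block_mid in the frame of nest between 0.01 and 0.034 m and value of joint carriage above 0.105 m).
It fails at once if the V-block is moved more than 20 mm (distance of vblock from where it was at the start of the episode above 0.02 m).
It fails at once if the screw jack is moved more than 20 mm (distance of jack from where it was at the start of the episode above 0.02 m).
It fails at once if the plug is moved more than 20 mm (distance of plug from where it was at the start of the episode above 0.02 m).
It also fails if it takes over 72 s, if anything falls off the work surface, if the arm or the gripper's body presses on something with over 40 N, if the wrist force passes 120 N, or if a joint passes its speed limit or range.

## Working session

There is one attempt and no reset: what is moved stays moved. The work goes in short steps, Python scripts to look and compute and a tool call to move; the robot and the scene stay as the last step left them, time stands still between calls to the robot, and variables do not carry over. Pictures are saved under pics/ and viewed, and the job is handed in when it is done.

Besides the shell and the picture viewer there is one more tool, called after "Emit:" in YAML: its name, and indented under it one key for each argument. drive_tool: Moves the arm, as the interface text tells. Its arguments: {"type":"object","properties":{"series":{"type":"array","items":{"type":"array"}},"fingers":{"type":"number"}},"required":["series"]}

```bash
mkdir -p pics; ls
python3 - <<'E'
from plant import *
import cv2
for n in("side","top"):
    cv2.imwrite(f"pics/{n}0.png",grab_frame(n)[:,:,::-1])
    print({k:v for k,v in camera_model(n).items()})
    for t in["fixture","slide_grip","nest","block_mid","stand","lever_grip","lever_pivot","probe","vblock","jack","plug"]:
        try: print(n,t,[(([round(float(x),3) for x in d["location"]]),round(d["confidence"],2)) for d in place_of(n,t)])
        except Exception as e: print(n,t,e)
print(state())
E
```

```text
pics
{'fovy': 43.831434084116914, 'cx': 248.39234983104433, 'cy': 189.88347060554537, 'D': array([-0.15091168,  0.        ,  0.        ,  0.        ,  0.        ]), 'rvec': array([ 0.90582718,  2.37689503, -1.20632046]), 'tvec': array([ 0.38739131, -0.17969796,  1.82080893])}
side fixture [([0.655, -0.115, 0.003], 0.56), ([0.654, -0.118, 0.021], 0.19)]
side slide_grip [([0.642, -0.18, 0.045], 0.59)]
side nest [([0.654, -0.116, 0.022], 0.77)]
side block_mid [([0.36, 0.316, 0.021], 0.85), ([0.491, 0.171, 0.024], 0.75), ([0.465, 0.288, 0.028], 0.5)]
side stand [([0.464, 0.295, 0.003], 0.67)]
side lever_grip [([0.489, -0.051, 0.062], 0.68), ([0.654, -0.116, 0.02], 0.48)]
side lever_pivot [([0.556, -0.109, 0.022], 0.88), ([0.484, -0.051, 0.061], 0.37)]
side probe [([0.656, -0.075, 0.074], 0.96), ([0.554, -0.109, 0.023], 0.54)]
side vblock [([0.741, 0.209, -0.0], 0.82)]
side jack [([0.444, -0.341, -0.001], 0.62), ([0.484, -0.057, 0.06], 0.41)]
side plug [([0.651, 0.436, 0.0], 0.58)]
{'fovy': 57.005479524761775, 'cx': 254.40883853289208, 'cy': 184.8909867847681, 'D': array([0.00801348, 0.  
[... 767 characters left out ...]
]
{'time': 1.2, 'joint_pos': array([-1.34400633e+00,  5.27182099e-02,  1.61290168e+00, -5.50119058e-07,
        1.47601550e+00, -1.18975373e-01]), 'joint_vel': array([-0.00048984, -0.00067554,  0.00014888, -0.00067675,  0.00031759,
        0.00086911]), 'joint_efforts': array([-5.05271601e-04, -3.93685877e+01, -3.70463383e+01, -1.48535510e-04,
        5.06301985e-04, -2.47390750e-05]), 'tool_pos': array([ 0.21183233, -0.58798141,  0.23129127]), 'tool_rot': array([-2.13219585e-05,  9.85092969e-01,  1.72022796e-01, -1.42474687e-06]), 'contact_force': array([ 0.49970006,  0.3651123 , -0.05405772]), 'ft_torque': array([ 0.01989368,  0.01080135, -0.02159331]), 'gripper_width': 1.0014706511191067}
```

View pics/side0.png

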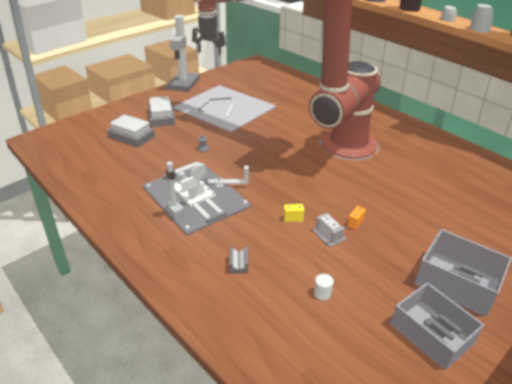

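View pics/top0.png

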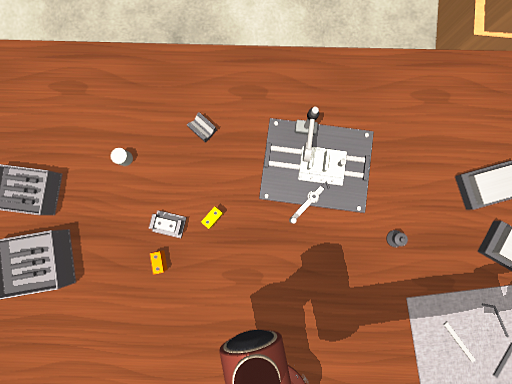

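```bash
cat > h.py <<'E'
from plant import *
import numpy as np, cv2
def K(n):
    m=camera_model(n); f=192/np.tan(np.radians(m["fovy"]/2))
    return np.array([[f,0,m["cx"]],[0,f,m["cy"]],[0,0,1]]),np.array(m["D"]),np.array(m["rvec"]),np.array(m["tvec"])
def proj(n,P):
    k,D,r,t=K(n); return cv2.projectPoints(np.array(P,float).reshape(-1,3),r,t,k,D)[0].reshape(-1,2)
def ray(n,uv,z):
    k,D,r,t=K(n); R=cv2.Rodrigues(r)[0]
    u=cv2.undistortPoints(np.array(uv,float).reshape(-1,1,2),k,D).reshape(-1,2)
    d=np.c_[u,np.ones(len(u))]@R; c=-R.T@t
    return c+d*((z-c[2])/d[:,2])[:,None]
def metric(img,n,x0,x1,y0,y1,z,s=1500):
    # rows: x decreasing downwards; cols: y decreasing rightwards
    xs=np.arange(x1,x0,-1/s); ys=np.arange(y1,y0,-1/s)
    X,Y=np.meshgrid(xs,ys,indexing="ij")
    uv=proj(n,np.stack([X,Y,np.full_like(X,z)],-1)).reshape(*X.shape,2).astype(np.float32)
    return cv2.remap(img,uv[...,0],uv[...,1],cv2.INTER_CUBIC)
E
python3 - <<'E'
from h import *
img=cv2.imread("pics/top0.png")
def crop(n,img,u0,u1,v0,v1,s): return cv2.resize(img[v0:v1,u0:u1],None,fx=s,fy=s,interpolation=cv2.INTER_CUBIC)
a=crop("top",img,140,230,195,280,6); cv2.imwrite("pics/c_block.png",a)
a=crop("top",img,250,385,100,230,5); cv2.imwrite("pics/c_fix.png",a)
s=cv2.imread("pics/side0.png")
cv2.imwrite("pics/s_block.png",crop("side",s,270,380,190,255,6))
cv2.imwrite("pics/s_fix.png",crop("side",s,135,260,150,240,6))
for t in("fixture","stand","block_mid","carriage","lever"):
  for d in masks_of("top",t)[:3]:
    p=d["pixels"].astype(np.uint8); r=cv2.minAreaRect(cv2.findNonZero(p)); b=cv2.boxPoints(r)
    W=ray("top",b,{"fixture":0.01,"stand":0.05,"block_mid":.052,"carriage":.022,"lever":.02}[t])
    print(t,round(d["confidence"],2),p.sum(),b.round(1).tolist(),W[:,:2].round(3).tolist())
E
```

```text
fixture 0.93 8794 [[257.29998779296875, 217.3000030517578], [269.5, 102.9000015258789], [374.8999938964844, 114.19999694824219], [362.70001220703125, 228.5]] [[0.49, 0.045], [0.82, 0.019], [0.794, -0.284], [0.468, -0.249]]
fixture 0.75 251 [[287.0, 218.10000610351562], [323.1000061035156, 180.3000030517578], [328.29998779296875, 185.1999969482422], [292.1000061035156, 223.0]] [[0.491, -0.038], [0.6, -0.138], [0.586, -0.153], [0.477, -0.053]]
fixture 0.47 443 [[186.3000030517578, 124.9000015258789], [198.60000610351562, 111.19999694824219], [217.1999969482422, 128.0], [204.89999389648438, 141.60000610351562]] [[0.749, 0.256], [0.79, 0.222], [0.742, 0.167], [0.702, 0.201]]
stand 0.64 428 [[148.3000030517578, 229.60000610351562], [152.89999389648438, 209.0], [186.0, 216.3000030517578], [181.39999389648438, 237.0]] [[0.449, 0.336], [0.505, 0.327], [0.488, 0.237], [0.432, 0.246]]
stand 0.36 1387 [[297.3999938964844, 178.5], [302.29998779296875, 143.60000610351562], [346.8999938964844, 150.0], [341.8999938964844, 184.8000030517578]] [[0.598, -0.061], [0.695, -0.073], [0.68, -0.194], [0.584
[... 331 characters left out ...]
9.0, 229.0]] [[0.478, 0.197], [0.52, 0.157], [0.498, 0.133], [0.456, 0.173]]
block_mid 0.59 218 [[153.8000030517578, 226.39999389648438], [156.1999969482422, 215.5], [176.60000610351562, 220.0], [174.10000610351562, 230.89999389648438]] [[0.458, 0.321], [0.488, 0.317], [0.477, 0.261], [0.448, 0.266]]
carriage 0.56 1413 [[297.70001220703125, 179.6999969482422], [301.6000061035156, 144.1999969482422], [346.6000061035156, 149.1999969482422], [342.70001220703125, 184.6999969482422]] [[0.598, -0.065], [0.699, -0.074], [0.688, -0.201], [0.587, -0.19]]
lever 0.74 297 [[286.5, 216.5], [323.5, 179.5], [330.0, 186.0], [293.0, 223.0]] [[0.495, -0.036], [0.601, -0.137], [0.583, -0.155], [0.478, -0.054]]
```

View pics/c_block.png

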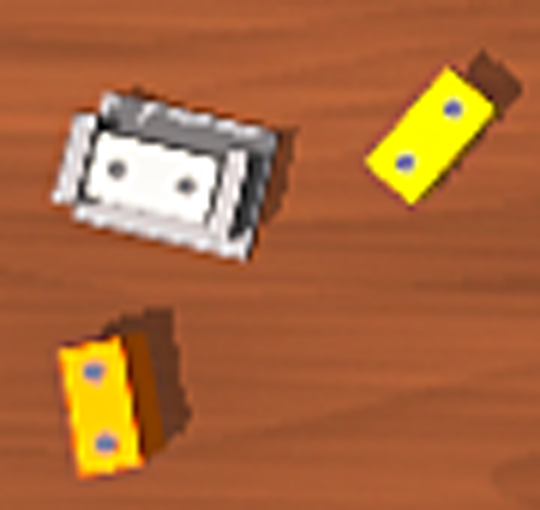

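View pics/c_fix.png

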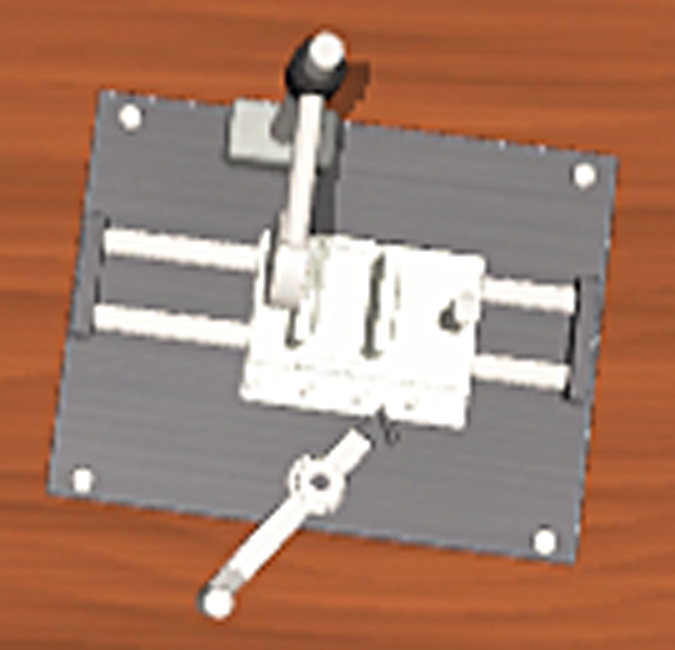

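View pics/s_block.png

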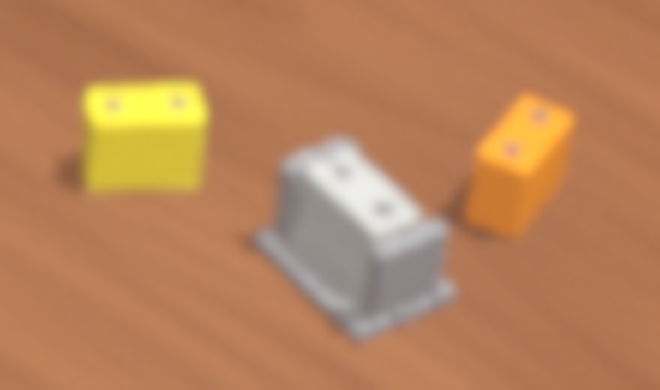

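View pics/s_fix.png

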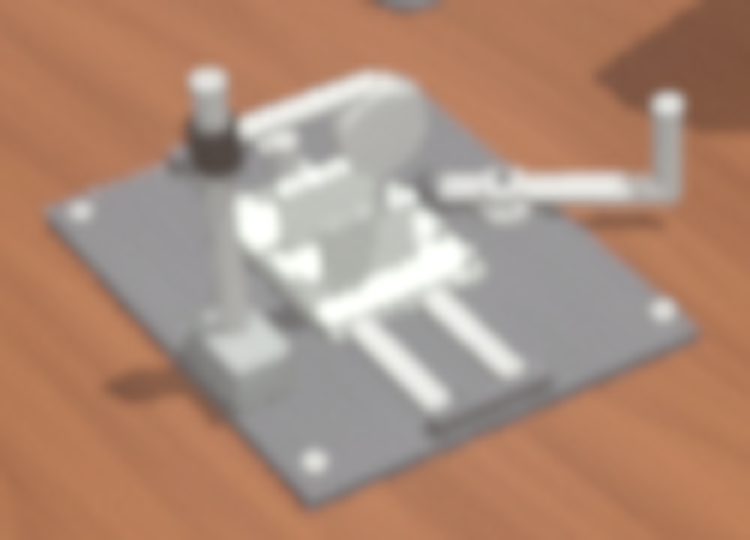

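Run:
```python
from h import *
def fit(obj,W):
    obj=np.array(obj);a=obj-obj.mean(0);b=W-W.mean(0)
    th=np.arctan2((a[:,0]*b[:,1]-a[:,1]*b[:,0]).sum(),(a*b).sum())
    R=np.array([[np.cos(th),-np.sin(th)],[np.sin(th),np.cos(th)]])
    t=W.mean(0)-R@obj.mean(0); return t,th,(obj@R.T+t-W)
c=np.array([(100,92),(617,157),(577,562),(50,492)])/5+[250-.4,100-.4]
W=ray("top",c,0.01)[:,:2]
print("bed",W.round(4).tolist())
t,th,e=fit([(.1175,.15),(.1175,-.15),(-.1175,-.15),(-.1175,.15)],W); print("fix",t,np.degrees(th),e.round(4).tolist())
# side bed corners
c=np.array([(45,210),(310,507),(698,327)])/6+[135-.4,150-.4]
W=ray("side",c,0.01)[:,:2]; print("side bed",W.round(4).tolist())
t2,th2,e=fit([(.1175,-.15),(.1175,.15),(-.1175,.15)],W); print("fixside",t2,np.degrees(th2),e.round(4).tolist())
# features
def cp(u,v,s=5,o=(250,100)): return np.array([[u/s+o[0]-.4,v/s+o[1]-.4]])
print("post",ray("top",cp(465,303),.062)); print("handle",ray("top",cp(218,601),.080)); print("pivot",ray("top",cp(320,481),.03))
# stand: block holes
h=np.array([(117,168),(186,186)])/6+[140-.4,195-.4]; H=ray("top",h,.052)[:,:2]; d=H[0]-H[1]
print("block mid",H.mean(0),"axis y yaw",np.degrees(np.arctan2(-d[0],d[1])),np.linalg.norm(d))
h=np.array([(342,172),(385,208)])/6+[270-.4,190-.4]; H=ray("side",h,.052)[:,:2]; d=H[1]-H[0]
print("block mid side",H.mean(0),"yaw",np.degrees(np.arctan2(-d[0],d[1])),np.linalg.norm(d))
b=np.array([(248,260),(275,127),(72,212)])/6+[140-.4,195-.4]; print("base",ray("top",b,.004)[:,:2])
for z in(.052,):
  b=np.array([(95,132),(216,145),(207,208),(82,195)])/6+[140-.4,195-.4]; print("blk top",ray("top",b,z)[:,:2])
R=lambda a:np.array([[np.cos(a),-np.sin(a)],[np.sin(a),np.cos(a)]])
for q in((t,th),): print("pivot pred",q[0]+R(q[1])@[-.1,0],"handle",q[0]+R(q[1])@(np.array([-.1,0])+.09*np.array([-np.cos(.62),np.sin(.62)])),"probe",q[0]+R(q[1])@[0,.045])
```

```text
bed [[0.7755, 0.0174], [0.745, -0.2783], [0.5139, -0.2555], [0.5448, 0.0399]]
fix [ 0.64480021 -0.11913372] -5.801021116880087 [[0.0013, 0.0008], [0.0015, -0.002], [-0.0011, -0.001], [-0.0017, 0.0021]]
side bed [[0.7469, -0.2775], [0.7817, 0.0227], [0.5462, 0.0418]]
fixside [ 0.64752562 -0.11672768] -5.8910940898546125 [[0.0021, -0.0005], [-0.0019, -0.0023], [-0.0002, 0.0028]]
post [[ 0.64970258 -0.18003009  0.062     ]]
handle [[ 0.48663637 -0.04865546  0.08      ]]
pivot [[ 0.55387348 -0.10856318  0.03      ]]
block mid [0.46533532 0.2921683 ] axis y yaw -12.819034028757372 0.03209196661150064
block mid side [0.46652185 0.29263183] yaw -9.35673975317488 0.0318480398994322
base [[0.42685103 0.25748242]
 [0.48910913 0.24774348]
 [0.44677665 0.3411425 ]]
blk top [[0.4846355  0.318541  ]
 [0.48036624 0.26400652]
 [0.45229428 0.26664475]
 [0.45647717 0.32281958]]
pivot pred [ 0.54531232 -0.10902632] handle [ 0.47772386 -0.04959737] probe [ 0.64934854 -0.07436417]
```

Candidates for the block: orange, free-standing (157,262); yellow, free-standing (212,216); and pale steel in the grey stand (166,222). The one in the stand is bare steel with two dark holes and sits between the cheeks, so it is the real block. The crop confirms it. The fixture origin comes out at about (0.653, -0.118) with yaw -5.8°, and the carriage is about 47 mm from home.

Next I go above the slide post.

Emit:
drive_tool:
  series:
    - [[0.29,0.27,0.0],[0,0,64.4]]
    - [[0.29,0.27,0.0],[0,0,64.4]]
    - [[0.29,0.27,0.0],[0,0,64.4]]
    - [[0.29,0.27,0.0],[0,0,64.4]]
    - [[0.29,0.27,0.0],[0,0,64.4]]
    - [[0.29,0.27,0.0],[0,0,64.4]]
    - [[0.29,0.27,0.0],[0,0,64.4]]
    - [[0.29,0.27,0.0],[0,0,64.4]]
  fingers: 0.0

```text
time: 2.25
tool_pos: [0.5033, -0.3162, 0.2316]
tool_rot: [0.0, 0.74, 0.672, 0.0]
contact_force: [0.8, -0.6, -0.0]
gripper_width: 0.502
```

Emit:
drive_tool:
  series:
    - [[0.145,0.137,-0.13],[0,0,0]]
    - [[0.145,0.137,-0.13],[0,0,0]]
    - [[0.145,0.137,-0.13],[0,0,0]]
    - [[0.145,0.137,-0.13],[0,0,0]]
    - [[0.145,0.137,-0.13],[0,0,0]]
    - [[0.145,0.137,-0.13],[0,0,0]]

```text
time: 2.85
tool_pos: [0.6465, -0.1769, 0.0965]
tool_rot: [-0.003, 0.74, 0.672, -0.001]
contact_force: [-0.5, -0.4, -0.3]
gripper_width: 0.502
```

Run:
```python
from h import *
s=state(); print(s["tool_pos"],s["tool_rot"],s["joint_pos"])
for n in("top","side"):
    im=grab_frame(n)[:,:,::-1]; cv2.imwrite(f"pics/{n}1.png",im)
    u=proj(n,[[.648,-.18,.05]])[0]; x,y=int(u[0]),int(u[1])
    cv2.imwrite(f"pics/{n}1c.png",cv2.resize(im[y-65:y+45,x-70:x+70],None,fx=5,fy=5,interpolation=cv2.INTER_CUBIC))
```

```text
[ 0.64651676 -0.17690419  0.09647253] [-0.00333333  0.74047653  0.6720731  -0.00107179] [-3.78438193e-01  2.71297793e-01  1.60161878e+00  1.05216992e-03
  1.27560633e+00 -2.81972370e-01]
```

View pics/side1c.png

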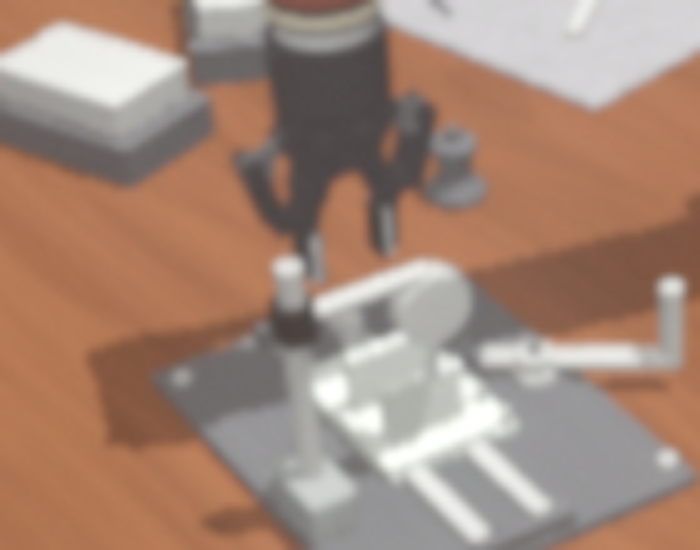

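View pics/top1c.png

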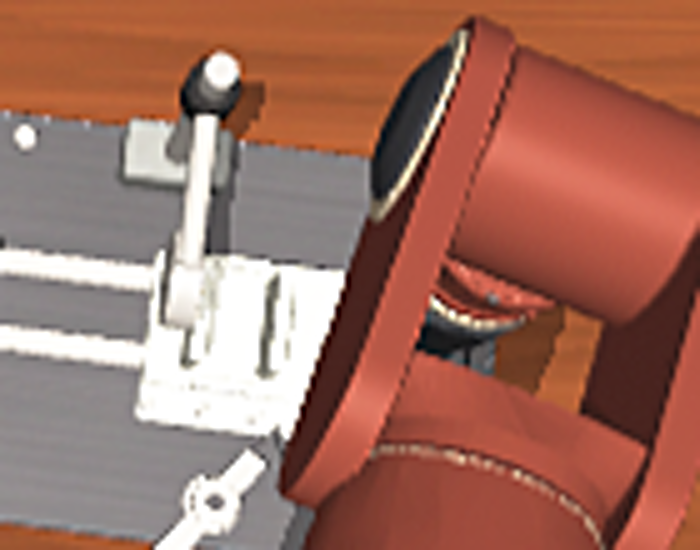

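The gripper is above the post and clear of the gauge. Next I descend, then pinch across the track.

Emit:
drive_tool:
  series:
    - [[0.0,-0.001,-0.035],[0,0,0]]
    - [[0.0,-0.001,-0.069],[0,0,0]]
    - [[0.0,-0.001,-0.069],[0,0,0]]

```text
time: 3.25
tool_pos: [0.6429, -0.1819, 0.0281]
tool_rot: [-0.004, 0.742, 0.67, -0.002]
contact_force: [-0.7, 0.7, -0.9]
gripper_width: 0.496
```

Emit:
drive_tool:
  series:
    - [[0,0,0],[0,0,0]]
    - [[0,0,0],[0,0,0]]
    - [[0,0,0],[0,0,0]]
    - [[0,0,0],[0,0,0]]
    - [[0,0,0],[0,0,0]]
    - [[0,0,0],[0,0,0]]
  fingers: 1.0

```text
time: 3.85
tool_pos: [0.6464, -0.1832, 0.0354]
tool_rot: [0.0, 0.742, 0.67, -0.001]
contact_force: [-7.1, -0.4, 3.2]
gripper_width: 0.163
```

Emit:
drive_tool:
  series:
    - [[-0.002,-0.01,0],[0,0,0]]
    - [[-0.003,-0.02,0],[0,0,0]]
    - [[-0.004,-0.03,0],[0,0,0]]
    - [[-0.005,-0.038,0],[0,0,0]]
    - [[-0.005,-0.042,0],[0,0,0]]
    - [[-0.005,-0.042,0],[0,0,0]]
    - [[-0.005,-0.042,0],[0,0,0]]

```text
time: 4.55
tool_pos: [0.642, -0.2242, 0.0354]
tool_rot: [0.0, 0.742, 0.67, 0.0]
contact_force: [-4.1, 2.6, 2.2]
gripper_width: 0.169
```

Emit:
drive_tool:
  series:
    - [[0,-0.002,0],[0,0,0]]
    - [[0,-0.004,0],[0,0,0]]
    - [[0,-0.004,0],[0,0,0]]

```text
time: 4.85
tool_pos: [0.6417, -0.2274, 0.0353]
tool_rot: [-0.001, 0.742, 0.67, 0.0]
contact_force: [-6.0, 5.4, 4.1]
gripper_width: 0.162
```

Emit:
drive_tool:
  series:
    - [[0,-0.003,0],[0,0,0]]
    - [[0,-0.003,0],[0,0,0]]
    - [[0,-0.003,0],[0,0,0]]

```text
time: 5.15
tool_pos: [0.6414, -0.2304, 0.0354]
tool_rot: [-0.001, 0.742, 0.671, -0.0]
contact_force: [-7.3, 5.5, 4.7]
gripper_width: 0.167
```

Emit:
drive_tool:
  series:
    - [[0,-0.003,0],[0,0,0]]
    - [[0,-0.003,0],[0,0,0]]
    - [[0,-0.003,0],[0,0,0]]

```text
time: 5.45
tool_pos: [0.6413, -0.2307, 0.0353]
tool_rot: [-0.003, 0.742, 0.671, 0.001]
contact_force: [-7.0, 11.9, 6.8]
gripper_width: 0.159
```

Emit:
drive_tool:
  series:
    - [[0,-0.004,0],[0,0,0]]
    - [[0,-0.004,0],[0,0,0]]
    - [[0,-0.004,0],[0,0,0]]

```text
time: 5.75
tool_pos: [0.6413, -0.2308, 0.0352]
tool_rot: [-0.006, 0.742, 0.671, 0.003]
contact_force: [-8.5, 23.9, 11.2]
gripper_width: 0.168
```

Home stop reached: the position stays fixed while the force climbs to 24 N. I release, then pinch along the track to measure the post's y, because the nest is placed from it.

Emit:
drive_tool:
  series:
    - [[0,0.007,0],[0,0,0]]
    - [[0,0.007,0],[0,0,0]]
    - [[0,0.007,0],[0,0,0]]
    - [[0,0.009,0.03],[0,0,0]]
    - [[0,0.009,0.055],[0,0,0]]
    - [[0,0.009,0.055],[0,0,8]]
    - [[0,0.009,0.055],[0,0,16]]
    - [[0,0.009,0.055],[0,0,24]]
  fingers: 0.2

```text
time: 6.55
tool_pos: [0.6424, -0.2304, 0.0888]
tool_rot: [0.001, 0.584, 0.811, 0.0]
contact_force: [0.9, 0.3, -0.2]
gripper_width: 0.4
```

Emit:
drive_tool:
  series:
    - [[0,0,0],[0,0,66]]
    - [[0,0,0],[0,0,66]]
    - [[0,0,0],[0,0,66]]
    - [[0,0,0],[0,0,66]]
    - [[0,0,0],[0,0,66]]
    - [[0,0,0],[0,0,66]]
    - [[0,0,0],[0,0,66]]
    - [[0,0,0],[0,0,66]]

```text
time: 7.35
tool_pos: [0.6422, -0.2303, 0.0883]
tool_rot: [0.001, 0.049, 0.999, -0.001]
contact_force: [-0.4, -0.4, -0.5]
gripper_width: 0.398
```

Run:
```python
from h import *
s=state(); print(s["tool_pos"],s["tool_rot"],s["joint_pos"])
for n in("side",):
    im=grab_frame(n)[:,:,::-1]; cv2.imwrite(f"pics/{n}2.png",im)
    u=proj(n,[[.648,-.18,.05]])[0]; x,y=int(u[0]),int(u[1])
    cv2.imwrite(f"pics/{n}2c.png",cv2.resize(im[y-65:y+45,x-70:x+70],None,fx=5,fy=5,interpolation=cv2.INTER_CUBIC))
for t in("nest","slide_grip"): print(t,place_of("side",t))
```

```text
[ 0.64221934 -0.23031586  0.08829482] [ 7.56493192e-04  4.85586208e-02  9.98819920e-01 -5.06078152e-04] [-4.53170019e-01  3.00580490e-01  1.58074945e+00 -3.51882944e-04
  1.25847347e+00 -1.92670303e+00]
nest [{'location': [0.6497, -0.165, 0.0198], 'confidence': 0.76}, {'location': [0.6386, -0.2285, 0.0437], 'confidence': 0.19}]
slide_grip [{'location': [0.6366, -0.2257, 0.0436], 'confidence': 0.98}, {'location': [0.4629, 0.2881, 0.0267], 'confidence': 0.6}]
```

View pics/side2c.png

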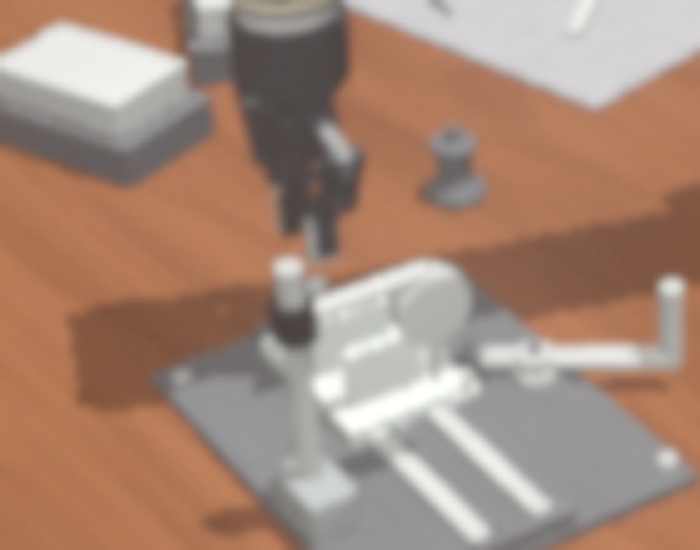

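Emit:
drive_tool:
  series:
    - [[0,0.002,-0.03],[0,0,0]]
    - [[0,0.002,-0.054],[0,0,0]]
    - [[0,0.002,-0.054],[0,0,0]]
    - [[0,0.002,-0.054],[0,0,0]]

```text
time: 7.9
tool_pos: [0.6417, -0.2272, 0.0333]
tool_rot: [-0.0, 0.051, 0.999, 0.0]
contact_force: [-0.4, -0.1, 0.4]
gripper_width: 0.4
```

Emit:
drive_tool:
  series:
    - [[0,0,0],[0,0,0]]
    - [[0,0,0],[0,0,0]]
    - [[0,0,0],[0,0,0]]
    - [[0,0,0],[0,0,0]]
    - [[0,0,0],[0,0,0]]
  fingers: 1.0

```text
time: 8.4
tool_pos: [0.6432, -0.2279, 0.0357]
tool_rot: [0.002, 0.051, 0.999, -0.001]
contact_force: [-1.3, -0.8, 6.6]
gripper_width: 0.161
```

Emit:
drive_tool:
  series:
    - [[0,-0.003,0],[0,0,0]]
    - [[0,-0.003,0],[0,0,0]]
    - [[0,-0.003,0],[0,0,0]]

```text
time: 8.7
tool_pos: [0.6431, -0.2285, 0.0356]
tool_rot: [0.001, 0.05, 0.999, 0.001]
contact_force: [-2.1, 6.1, 8.3]
gripper_width: 0.164
```

Emit:
drive_tool:
  series:
    - [[0,-0.004,0],[0,0,0]]
    - [[0,-0.004,0],[0,0,0]]
    - [[0,-0.004,0],[0,0,0]]

```text
time: 9.0
tool_pos: [0.6431, -0.2286, 0.0356]
tool_rot: [0.0, 0.05, 0.999, 0.005]
contact_force: [-2.1, 16.5, 13.1]
gripper_width: 0.163
```

Emit:
drive_tool:
  series:
    - [[0,0.007,0],[0,0,0]]
    - [[0,0.007,0],[0,0,0]]
    - [[0,0.007,0],[0,0,0]]
    - [[0,0.007,0.05],[0,0,0]]
    - [[0,0.007,0.1],[0,0,0]]
    - [[0,0.007,0.15],[0,0,-8]]
    - [[0,0.007,0.2],[0,0,-16]]
    - [[-0.03,0.05,0.2],[0,0,-24]]
  fingers: 0.0

```text
time: 9.8
tool_pos: [0.6187, -0.1915, 0.2446]
tool_rot: [0.01, 0.262, 0.965, -0.002]
contact_force: [0.1, 0.8, 1.7]
gripper_width: 0.502
```

Emit:
drive_tool:
  series:
    - [[-0.147,0.47,-0.06],[0,0,-70.9]]
    - [[-0.147,0.47,-0.06],[0,0,-70.9]]
    - [[-0.147,0.47,-0.06],[0,0,-70.9]]
    - [[-0.147,0.47,-0.06],[0,0,-70.9]]
    - [[-0.147,0.47,-0.06],[0,0,-70.9]]
    - [[-0.147,0.47,-0.06],[0,0,-70.9]]
    - [[-0.147,0.47,-0.06],[0,0,-70.9]]
    - [[-0.147,0.47,-0.06],[0,0,-70.9]]

```text
time: 10.6
tool_pos: [0.5003, 0.1761, 0.187]
tool_rot: [0.0, 0.741, 0.672, 0.0]
contact_force: [1.4, -0.3, -1.3]
gripper_width: 0.5
```

Run:
```python
from h import *
from scipy.spatial.transform import Rotation as R
s=state(); w=s["tool_rot"];y=R.from_quat([w[1],w[2],w[3],w[0]]).as_matrix()[:,1]
print(s["tool_pos"],"heading",np.degrees(np.arctan2(y[1],y[0])),s["joint_pos"])
for n in("side","top"):
    im=grab_frame(n)[:,:,::-1]; cv2.imwrite(f"pics/{n}3.png",im)
    print(n,[(d["location"],d["confidence"]) for t in("stand","nest","block_mid") for d in place_of(n,t)])
im=cv2.imread("pics/side3.png")
cv2.imwrite("pics/side3c.png",cv2.resize(im[130:260,250:390],None,fx=5,fy=5,interpolation=cv2.INTER_CUBIC))
```

```text
[0.50027999 0.17613342 0.18700505] heading -5.626228144273578 [ 1.98290853e-01 -1.44091686e-01  1.87800836e+00 -2.54232560e-04
  1.40717487e+00  2.96528434e-01]
side [([0.467, 0.2927, 0.0013], 0.72), ([0.6494, -0.1634, 0.0222], 0.62), ([0.4884, 0.1683, 0.024], 0.79), ([0.3615, 0.3149, 0.0196], 0.54), ([0.4612, 0.2888, 0.0273], 0.5)]
top [([0.4688, 0.2913, -0.0031], 0.54), ([0.6486, -0.1614, 0.0209], 0.68), ([0.6534, -0.1164, 0.0031], 0.39), ([0.3619, 0.312, 0.0215], 0.57), ([0.4883, 0.1699, 0.0204], 0.4)]
```

View pics/side3c.png

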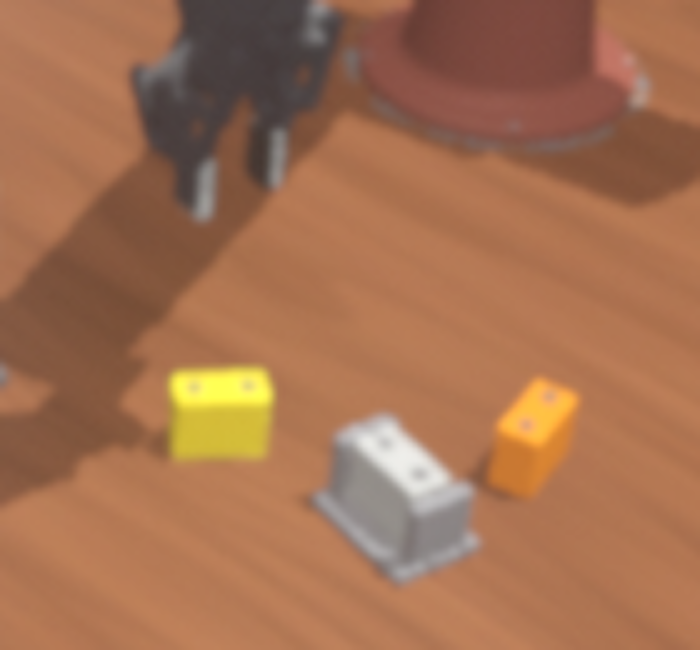

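View pics/top3.png

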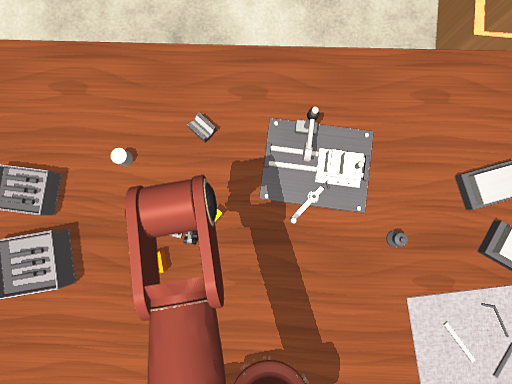

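Run:
```python
from h import *
from scipy.optimize import least_squares
# manual corner picks in both views of stand base (z=.008 top edge approx .006)
s=np.array([(252,242),(362,338),(458,292)])/6+[270-.4,190-.4]
t=np.array([(248,260),(275,127),(100,95)])/6+[140-.4,195-.4]
obj={'side':([(.03,-.042),(.03,.042),(-.03,.042)],s),'top':([(-.03,-.042),(.03,-.042),(.03,.042)],t)}
for use in(("side","top"),("side",),("top",)):
  def f(p):
    c,q=np.cos(p[2]),np.sin(p[2]);o=[]
    for n in use:
        P=[(p[0]+c*a-q*b,p[1]+q*a+c*b,.005) for a,b in obj[n][0]]
        o.append((proj(n,P)-obj[n][1]).ravel())
    return np.concatenate(o)
  r=least_squares(f,[.467,.292,-.18]); print(use,r.x[:2],np.degrees(r.x[2]),r.fun.round(1))
```

```text
('side', 'top') [0.46597933 0.29387754] -9.667606471855333 [ 0.4 -0.6  0.3 -0.3  0.1 -0.2 -0.  -0.9  0.   0.2  0.2 -0.3]
('side',) [0.46784181 0.29415501] -9.018535786412128 [-0.  -0.2  0.1  0.1 -0.1  0. ]
('top',) [0.46501386 0.29394595] -9.4045918146085 [-0.  -0.6 -0.   0.5  0.1  0.1]
```

Emit:
drive_tool:
  series:
    - [[-0.034,0.117,-0.06],[0,0,-4.3]]
    - [[-0.034,0.117,-0.06],[0,0,-4.3]]
    - [[-0.034,0.117,-0.1],[0,0,-4.3]]
    - [[-0.034,0.117,-0.1],[0,0,-4.3]]
    - [[-0.034,0.117,-0.1],[0,0,-4.3]]

```text
time: 11.5
tool_pos: [0.4654, 0.291, 0.0847]
tool_rot: [-0.001, 0.763, 0.646, -0.003]
contact_force: [0.1, -0.5, 0.1]
gripper_width: 0.504
```

Run:
```python
from h import *
for n in("side",):
    im=grab_frame(n)[:,:,::-1]; cv2.imwrite(f"pics/{n}4.png",im)
    cv2.imwrite("pics/side4c.png",cv2.resize(im[130:260,250:390],None,fx=5,fy=5,interpolation=cv2.INTER_CUBIC))
print(state()["tool_pos"],state()["tool_rot"])
```

```text
[0.46713664 0.2910792  0.08688412] [ 7.22205158e-05  7.63661499e-01  6.45616342e-01 -8.04879181e-04]
```

View pics/side4c.png

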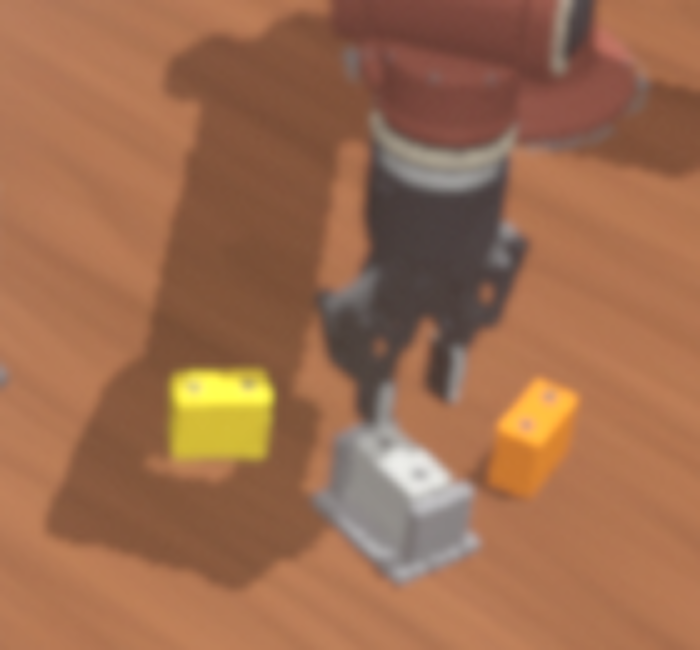

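The fingers straddle the block in the stand. The side crop shows them over the block between its long sides, with the block top near (405,455). Descending to grasp.

Emit:
drive_tool:
  series:
    - [[-0.001,0.002,-0.025],[0,0,0]]
    - [[-0.001,0.002,-0.045],[0,0,0]]
    - [[-0.001,0.002,-0.058],[0,0,0]]
    - [[-0.001,0.002,-0.058],[0,0,0]]

```text
time: 11.95
tool_pos: [0.4662, 0.2929, 0.029]
tool_rot: [-0.0, 0.764, 0.645, -0.001]
contact_force: [0.2, -0.5, 0.0]
gripper_width: 0.5
```

Emit:
drive_tool:
  series:
    - [[0,0,0],[0,0,0]]
    - [[0,0,0],[0,0,0]]
    - [[0,0,0],[0,0,0]]
    - [[0,0,0],[0,0,0]]
    - [[0,0,0],[0,0,0]]
  fingers: 1.0

```text
time: 12.45
tool_pos: [0.467, 0.2941, 0.0309]
tool_rot: [0.001, 0.763, 0.646, 0.001]
contact_force: [-0.9, -3.4, 6.7]
gripper_width: 0.317
```

Emit:
drive_tool:
  series:
    - [[0,0,0.02],[0,0,0]]
    - [[0,0,0.04],[0,0,0]]
    - [[0,0,0.06],[0,0,0]]
    - [[0,0,0.075],[0,0,0]]
    - [[0.03,-0.005,0.075],[0,0,0]]
    - [[0.07,-0.01,0.075],[0,0,0]]
    - [[0.12,-0.02,0.075],[0,0,0]]
    - [[0.12,-0.02,0.075],[0,0,0]]

```text
time: 13.25
tool_pos: [0.5904, 0.2723, 0.103]
tool_rot: [0.001, 0.764, 0.645, 0.001]
contact_force: [-0.0, 0.7, -5.4]
gripper_width: 0.313
```

Run:
```python
from h import *
for n in("side",):
    im=grab_frame(n)[:,:,::-1]; cv2.imwrite(f"pics/{n}5.png",im)
    cv2.imwrite("pics/side5c.png",cv2.resize(im[130:270,250:390],None,fx=5,fy=5,interpolation=cv2.INTER_CUBIC))
s=state();print(s["tool_pos"],s["tool_rot"],s["contact_force"],s["gripper_width"])
```

```text
[0.58769219 0.27291857 0.10272053] [-1.77340608e-04  7.64286606e-01  6.44876366e-01 -6.51472932e-04] [-0.63896366 -0.3804182  -5.39948814] 0.31434969200450713
```

View pics/side5c.png

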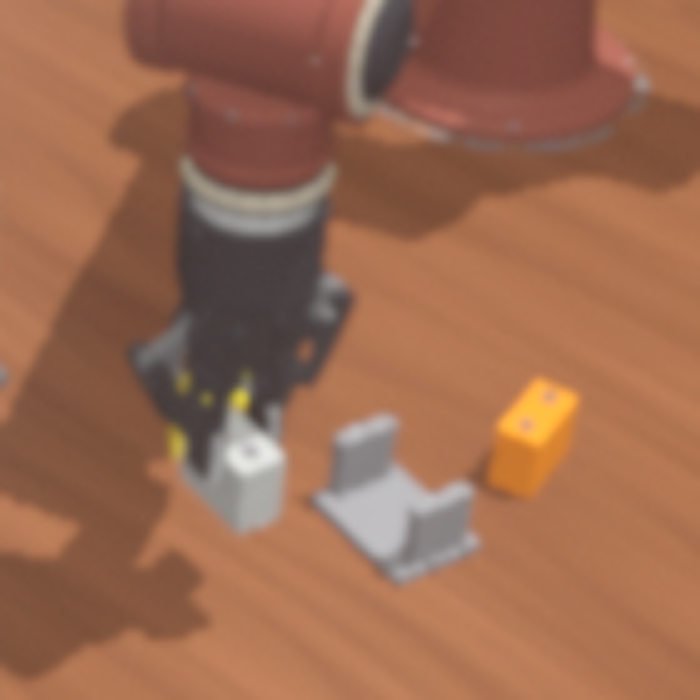

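Emit:
drive_tool:
  series:
    - [[0,0,-0.04],[0,0,0]]
    - [[0,0,-0.065],[0,0,0]]
    - [[0,0,-0.077],[0,0,0]]
    - [[0,0,-0.077],[0,0,0]]
    - [[0,0,-0.077],[0,0,0]]

```text
time: 13.8
tool_pos: [0.5858, 0.2745, 0.0278]
tool_rot: [0.0, 0.763, 0.646, 0.001]
contact_force: [0.3, -0.1, -5.8]
gripper_width: 0.313
```

Emit:
drive_tool:
  series:
    - [[0,0,-0.002],[0,0,0]]
    - [[0,0,-0.003],[0,0,0]]
    - [[0,0,-0.003],[0,0,0]]

```text
time: 14.1
tool_pos: [0.586, 0.2742, 0.0246]
tool_rot: [0.0, 0.763, 0.646, 0.0]
contact_force: [-0.7, -0.6, -5.7]
gripper_width: 0.314
```

Emit:
drive_tool:
  series:
    - [[0,0,-0.001],[0,0,0]]
    - [[0,0,-0.002],[0,0,0]]
    - [[0,0,-0.003],[0,0,0]]
    - [[0,0,-0.003],[0,0,0]]

```text
time: 14.5
tool_pos: [0.5861, 0.2742, 0.0227]
tool_rot: [-0.0, 0.763, 0.646, -0.0]
contact_force: [-5.4, -1.3, 4.3]
gripper_width: 0.315
```

Emit:
drive_tool:
  series:
    - [[0,0,0.001],[0,0,0]]
    - [[0,0,0.001],[0,0,0]]
    - [[0,0,0.001],[0,0,0]]
    - [[0,0,0.03],[0,0,0]]
    - [[0,0,0.07],[0,0,0]]
    - [[0,0,0.07],[0,0,8]]
    - [[0,0,0.07],[0,0,16]]
    - [[0,0,0.07],[0,0,24]]
  fingers: 0.1

```text
time: 15.3
tool_pos: [0.5865, 0.2743, 0.0921]
tool_rot: [0.001, 0.61, 0.792, 0.001]
contact_force: [-0.6, -0.1, -0.1]
gripper_width: 0.453
```

Emit:
drive_tool:
  series:
    - [[0,0,0],[0,0,66]]
    - [[0,0,0],[0,0,66]]
    - [[0,0,0],[0,0,66]]
    - [[0,0,0],[0,0,66]]
    - [[0,0,0],[0,0,66]]
    - [[0,0,0],[0,0,66]]
    - [[0,0,0],[0,0,66]]
    - [[0,0,0],[0,0,66]]
  fingers: -1.0

```text
time: 16.1
tool_pos: [0.5862, 0.2742, 0.0915]
tool_rot: [0.0, 0.081, 0.997, 0.0]
contact_force: [0.3, -0.8, -0.9]
gripper_width: 0.999
```

Run:
```python
from h import *
from scipy.spatial.transform import Rotation as R
for n in("side",):
    im=grab_frame(n)[:,:,::-1]; cv2.imwrite(f"pics/{n}6.png",im)
    cv2.imwrite("pics/side6c.png",cv2.resize(im[130:270,250:390],None,fx=5,fy=5,interpolation=cv2.INTER_CUBIC))
s=state();w=s["tool_rot"];y=R.from_quat([w[1],w[2],w[3],w[0]]).as_matrix()[:,1]
print(s["tool_pos"],"heading",np.degrees(np.arctan2(y[1],y[0])),s["gripper_width"],s["joint_pos"])
print(place_of("side","block_mid"))
```

```text
[0.58625416 0.27416556 0.0914761 ] heading 80.84289237469919 0.9961662097437084 [ 3.22543794e-01  2.22152526e-01  1.66909839e+00 -1.33186175e-05
  1.24936625e+00 -1.08842646e+00]
[{'location': [0.5819, 0.2708, 0.0213], 'confidence': 0.89}, {'location': [0.3605, 0.3171, 0.0213], 'confidence': 0.77}, {'location': [0.4907, 0.1682, 0.0224], 'confidence': 0.73}, {'location': [0.4849, -0.0496, 0.0578], 'confidence': 0.36}]
```

View pics/side6c.png

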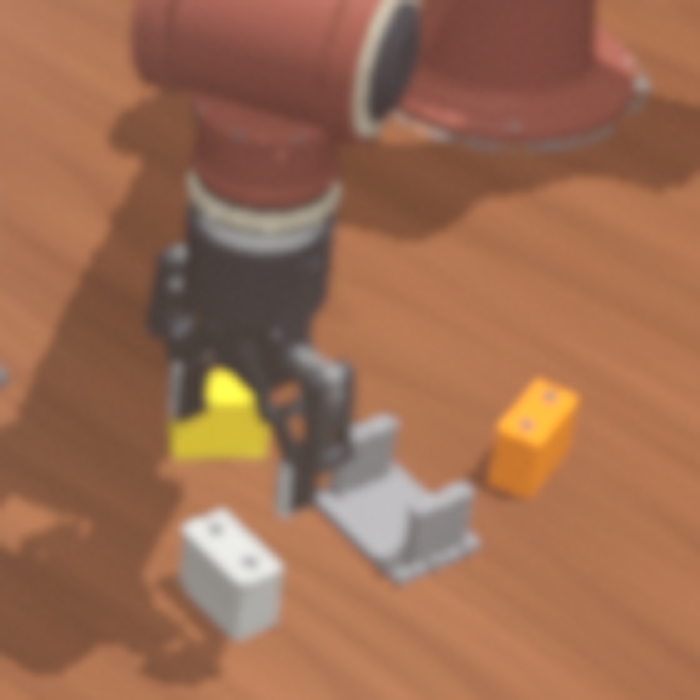

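Emit:
drive_tool:
  series:
    - [[0,0,-0.03],[0,0,0]]
    - [[0,0,-0.055],[0,0,0]]
    - [[0,0,-0.07],[0,0,0]]
    - [[0,0,-0.078],[0,0,0]]
    - [[0,0,-0.078],[0,0,0]]

```text
time: 16.7
tool_pos: [0.5853, 0.2739, 0.0122]
tool_rot: [-0.001, 0.084, 0.997, -0.0]
contact_force: [0.6, 0.3, 0.2]
gripper_width: 1.003
```

Emit:
drive_tool:
  series:
    - [[0,0,0],[0,0,0]]
    - [[0,0,0],[0,0,0]]
    - [[0,0,0],[0,0,0]]
    - [[0,0,0],[0,0,0]]
    - [[0,0,0],[0,0,0]]
  fingers: 1.0

```text
time: 17.2
tool_pos: [0.5874, 0.2744, 0.0153]
tool_rot: [0.002, 0.083, 0.997, 0.001]
contact_force: [0.5, -1.4, 6.2]
gripper_width: 0.649
```

Gripped by the ends at 55 mm opening. I lift and travel on the robot's side of the gauge, turning to the nest heading.

Emit:
drive_tool:
  series:
    - [[0,0,0.03],[0,0,0]]
    - [[0,0,0.07],[0,0,0]]
    - [[0,0,0.11],[0,0,-8]]
    - [[-0.01,-0.03,0.14],[0,0,-16]]
    - [[-0.02,-0.07,0.14],[0,0,-24]]
    - [[-0.035,-0.11,0.14],[0,0,-32]]
    - [[-0.05,-0.155,0.14],[0,0,-40]]
    - [[-0.066,-0.2,0.14],[0,0,-48]]

```text
time: 18.0
tool_pos: [0.5175, 0.0728, 0.151]
tool_rot: [-0.002, 0.483, 0.875, -0.001]
contact_force: [0.7, -0.1, -6.3]
gripper_width: 0.645
```

Emit:
drive_tool:
  series:
    - [[0,-0.045,0],[0,0,-8]]
    - [[0,-0.09,0],[0,0,-16]]
    - [[0,-0.135,0],[0,0,-24]]
    - [[0,-0.18,0],[0,0,-32]]
    - [[0,-0.22,0],[0,0,-38.5]]
    - [[0.03,-0.25,0],[0,0,-38.5]]
    - [[0.07,-0.25,0],[0,0,-38.5]]
    - [[0.07,-0.25,0],[0,0,-38.5]]

```text
time: 18.8
tool_pos: [0.5916, -0.1765, 0.1503]
tool_rot: [-0.001, 0.744, 0.668, 0.0]
contact_force: [0.5, 0.1, -6.4]
gripper_width: 0.642
```

```bash
cat >> h.py <<'E'
from scipy.spatial.transform import Rotation as R
def st():
    s=state();w=s["tool_rot"];M=R.from_quat([w[1],w[2],w[3],w[0]]).as_matrix();y=M[:,1]
    print(s["time"],s["tool_pos"].round(4),"hd",round(np.degrees(np.arctan2(y[1],y[0])),2),"z",M[:,2].round(3),"F",s["contact_force"].round(1),"w",round(s["gripper_width"],3))
E
python3 - <<'E'
from h import *
st()
for n in("side",):
    im=grab_frame(n)[:,:,::-1]; cv2.imwrite(f"pics/{n}7.png",im)
    cv2.imwrite("pics/side7c.png",cv2.resize(im[100:240,130:270],None,fx=5,fy=5,interpolation=cv2.INTER_CUBIC))
st()
E
```

```text
18.8 [ 0.5916 -0.1765  0.1503] hd -6.11 z [-0.001  0.002 -1.   ] F [ 0.5  0.1 -6.4] w 0.642
18.85 [ 0.5897 -0.1757  0.1503] hd -6.06 z [-0.004  0.002 -1.   ] F [-1.5 -0.  -5.7] w 0.643
```

View pics/side7c.png

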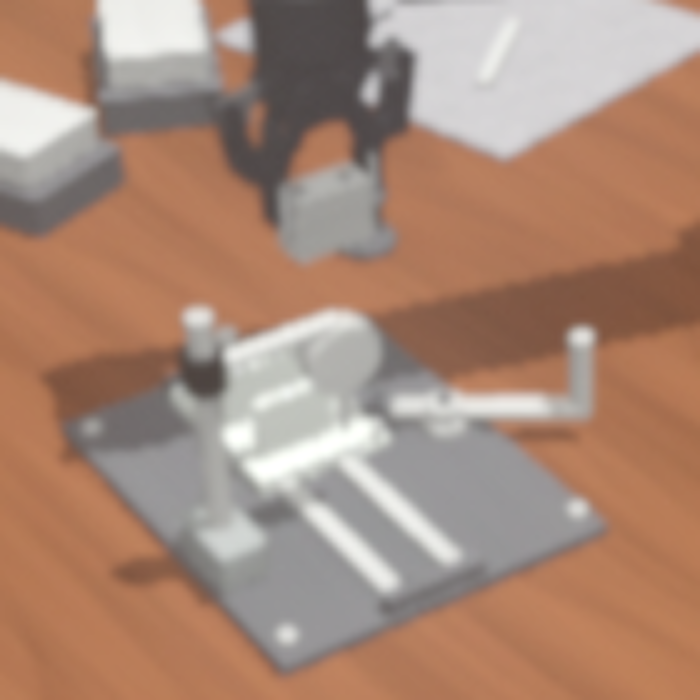

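Emit:
drive_tool:
  series:
    - [[0.03,0.006,0],[0,0,0.2]]
    - [[0.0575,0.012,0],[0,0,0.2]]
    - [[0.0575,0.012,-0.03],[0,0,0.2]]
    - [[0.0575,0.012,-0.04],[0,0,0.2]]
    - [[0.0575,0.012,-0.04],[0,0,0.2]]
    - [[0.0575,0.012,-0.04],[0,0,0.2]]

```text
time: 19.45
tool_pos: [0.6461, -0.1636, 0.1126]
tool_rot: [-0.001, 0.742, 0.67, -0.0]
contact_force: [0.6, -0.7, -4.4]
gripper_width: 0.641
```

Run:
```python
from h import *
st()
for n in("side","top"):
    im=grab_frame(n)[:,:,::-1]; cv2.imwrite(f"pics/{n}8.png",im)
    st(); print(n,[(d["location"],d["confidence"]) for d in place_of(n,"block_mid")[:3]],[(d["location"],d["confidence"]) for d in place_of(n,"nest")[:3]])
    st()
im=cv2.imread("pics/side8.png")
cv2.imwrite("pics/side8c.png",cv2.resize(im[100:240,130:270],None,fx=5,fy=5,interpolation=cv2.INTER_CUBIC))
```

```text
19.45 [ 0.6461 -0.1636  0.1126] hd -5.85 z [-0.002  0.001 -1.   ] F [ 0.6 -0.7 -4.4] w 0.641
19.5 [ 0.647  -0.164   0.1139] hd -5.86 z [ 0. -0. -1.] F [-0.4  0.6 -5.5] w 0.638
side [([0.4868, 0.1701, 0.0233], 0.85), ([0.6453, -0.1653, 0.118], 0.78), ([0.3605, 0.3163, 0.0179], 0.66)] [([0.4856, -0.0519, 0.0593], 0.73), ([0.6478, -0.1652, 0.0227], 0.72)]
19.6 [ 0.6478 -0.1643  0.115 ] hd -5.86 z [ 0.002 -0.001 -1.   ] F [ 0.7  0.  -5.6] w 0.64
19.65 [ 0.6479 -0.1643  0.1149] hd -5.86 z [ 0.002 -0.001 -1.   ] F [-0.4  0.7 -5.5] w 0.647
top [([0.3649, 0.3164, 0.0236], 0.74)] [([0.647, -0.163, 0.0211], 0.95), ([0.4418, -0.3395, 0.0014], 0.27)]
19.75 [ 0.6478 -0.1643  0.1145] hd -5.86 z [ 0.002 -0.001 -1.   ] F [ 0.  -0.2 -6. ] w 0.645
```

View pics/side8c.png

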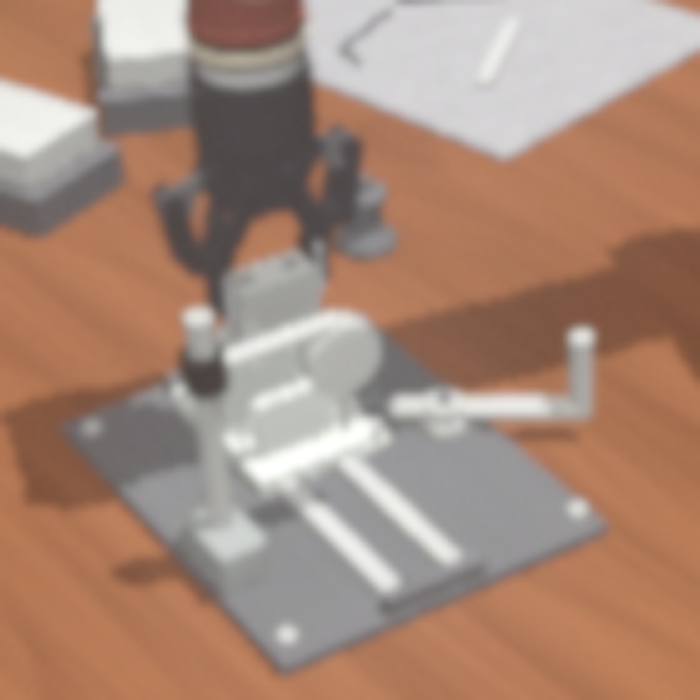

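The block is above the nest, and the network's nest position (0.6478, -0.165) agrees with my touch estimate. Lowering in stages.

Emit:
drive_tool:
  series:
    - [[0,0,-0.02],[0,0,0]]
    - [[0,0,-0.035],[0,0,0]]
    - [[0,0,-0.045],[0,0,0]]
    - [[0,0,-0.05],[0,0,0]]
    - [[0,0,-0.05],[0,0,0]]

```text
time: 20.25
tool_pos: [0.6466, -0.1637, 0.0619]
tool_rot: [-0.001, 0.742, 0.67, -0.001]
contact_force: [-0.0, -0.4, -5.7]
gripper_width: 0.642
```

Emit:
drive_tool:
  series:
    - [[0,0,-0.008],[0,0,0]]
    - [[0,0,-0.015],[0,0,0]]
    - [[0,0,-0.015],[0,0,0]]

```text
time: 20.55
tool_pos: [0.6465, -0.1636, 0.0468]
tool_rot: [-0.001, 0.742, 0.67, -0.001]
contact_force: [-0.4, 0.7, -6.2]
gripper_width: 0.64
```

Emit:
drive_tool:
  series:
    - [[0,0,-0.004],[0,0,0]]
    - [[0,0,-0.008],[0,0,0]]
    - [[0,0,-0.008],[0,0,0]]
    - [[0,0,-0.008],[0,0,0]]

```text
time: 20.95
tool_pos: [0.6473, -0.1639, 0.0401]
tool_rot: [-0.0, 0.742, 0.67, -0.0]
contact_force: [-0.9, 0.7, -5.3]
gripper_width: 0.648
```

Emit:
drive_tool:
  series:
    - [[0,0,-0.002],[0,0,0]]
    - [[0,0,-0.003],[0,0,0]]
    - [[0,0,-0.003],[0,0,0]]

```text
time: 21.25
tool_pos: [0.6475, -0.164, 0.0374]
tool_rot: [0.0, 0.742, 0.67, 0.0]
contact_force: [-0.1, -0.2, -6.6]
gripper_width: 0.645
```

Emit:
drive_tool:
  series:
    - [[0,0,-0.001],[0,0,0]]
    - [[0,0,-0.002],[0,0,0]]
    - [[0,0,-0.002],[0,0,0]]

```text
time: 21.55
tool_pos: [0.6476, -0.164, 0.0373]
tool_rot: [-0.0, 0.742, 0.67, -0.0]
contact_force: [-6.3, 1.9, 5.4]
gripper_width: 0.639
```

Contact at exactly the predicted height (0.0373). Releasing and rising.

Emit:
drive_tool:
  series:
    - [[0,0,0.001],[0,0,0]]
    - [[0,0,0.001],[0,0,0]]
    - [[0,0,0.001],[0,0,0]]
    - [[0,0,0.001],[0,0,0]]
    - [[0,0,0.02],[0,0,0]]
    - [[0,0,0.05],[0,0,0]]
    - [[0,0,0.1],[0,0,0]]
    - [[0,0,0.1],[0,0,0]]
  fingers: -0.8

```text
time: 22.35
tool_pos: [0.6526, -0.1658, 0.1465]
tool_rot: [0.007, 0.742, 0.67, 0.004]
contact_force: [1.0, 0.2, 1.9]
gripper_width: 0.9
```

Run:
```python
from h import *
st()
for n in("side","top"):
    im=grab_frame(n)[:,:,::-1]; cv2.imwrite(f"pics/{n}9.png",im)
    print(n,[(d["location"],d["confidence"]) for d in place_of(n,"block_mid")[:4]],[(d["location"],d["confidence"]) for d in place_of(n,"slide_grip")[:1]],[(d["location"],d["confidence"]) for d in place_of(n,"lever_grip")[:1]])
im=cv2.imread("pics/side9.png")
cv2.imwrite("pics/side9c.png",cv2.resize(im[100:240,130:270],None,fx=5,fy=5,interpolation=cv2.INTER_CUBIC))
```

```text
22.35 [ 0.6526 -0.1658  0.1465] hd -5.84 z [ 0.016 -0.006 -1.   ] F [1.  0.2 1.9] w 0.9
side [([0.3597, 0.3153, 0.0187], 0.62), ([0.488, 0.1691, 0.0223], 0.55), ([0.6473, -0.1645, 0.0416], 0.52)] [([0.6352, -0.2307, 0.0432], 0.77)] [([0.4853, -0.0499, 0.0579], 0.64)]
top [([0.3613, 0.3157, 0.0236], 0.74), ([0.4928, 0.1689, 0.0194], 0.56)] [] [([0.485, -0.0483, 0.0603], 0.69)]
```

View pics/side9c.png

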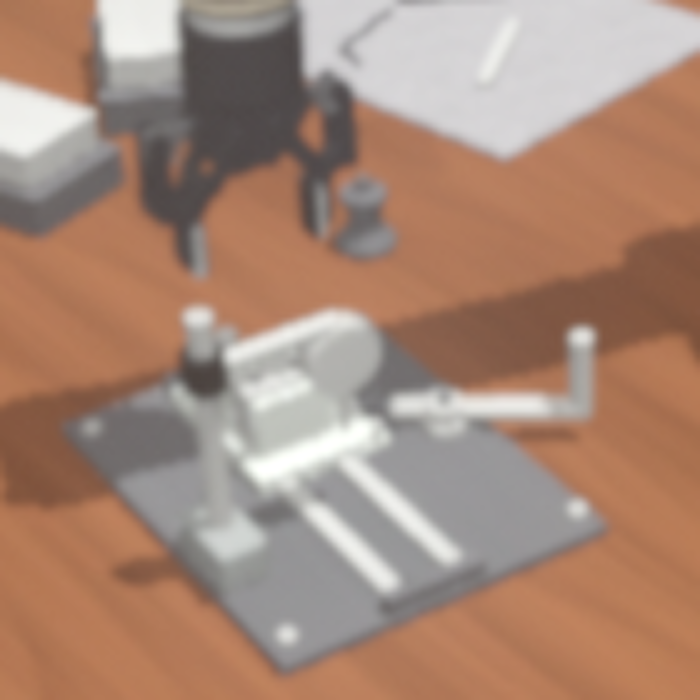

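Seated: the block sits between the cheeks at about (285,400) in the crop, and the network gives (0.647,-0.1645). Next I go around to the +y side of the lever handle with the fingers shut.

Emit:
drive_tool:
  series:
    - [[-0.05,0.004,0],[0,0,0]]
    - [[-0.1,0.008,0],[0,0,0]]
    - [[-0.145,0.01,0],[0,0,0]]
    - [[-0.158,0.05,0],[0,0,0]]
    - [[-0.158,0.1,0],[0,0,0]]
    - [[-0.158,0.145,0],[0,0,0]]
    - [[-0.158,0.157,0],[0,0,0]]
    - [[-0.158,0.157,0],[0,0,0]]
  fingers: 1.0

```text
time: 23.55
tool_pos: [0.4889, -0.0056, 0.1347]
tool_rot: [-0.0, 0.741, 0.671, -0.0]
contact_force: [0.6, -0.6, 0.1]
gripper_width: -0.002
```

Run:
```python
from h import *
st()
for n in("side","top"):
    im=grab_frame(n)[:,:,::-1]; cv2.imwrite(f"pics/{n}10.png",im)
im=cv2.imread("pics/side10.png")
cv2.imwrite("pics/side10c.png",cv2.resize(im[100:240,150:290],None,fx=5,fy=5,interpolation=cv2.INTER_CUBIC))
im=cv2.imread("pics/top10.png")
cv2.imwrite("pics/top10c.png",cv2.resize(im[100:240,250:390],None,fx=5,fy=5,interpolation=cv2.INTER_CUBIC))
st()
```

```text
23.55 [ 0.4889 -0.0056  0.1347] hd -5.66 z [-0.001 -0.    -1.   ] F [ 0.6 -0.6  0.1] w -0.002
23.65 [ 0.4893 -0.0075  0.1349] hd -5.84 z [-0.001 -0.001 -1.   ] F [-0.4 -0.3 -0.5] w 0.003
```

View pics/side10c.png

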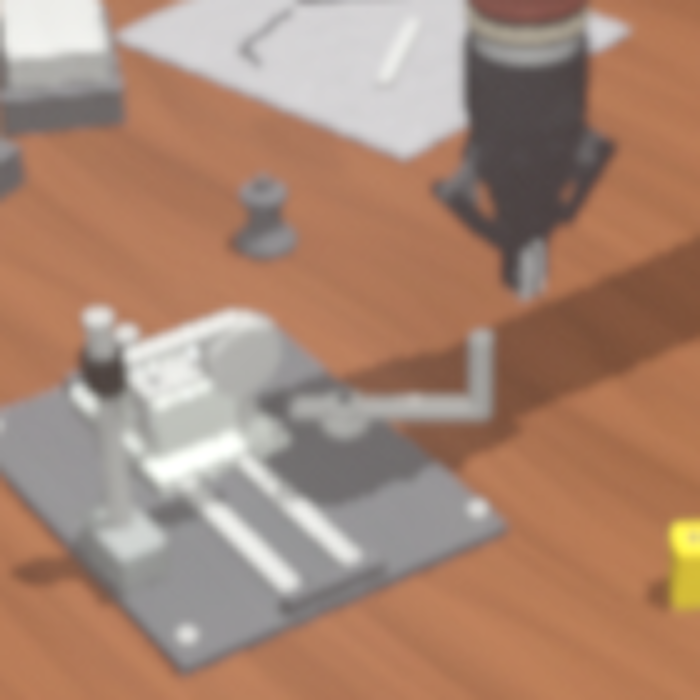

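View pics/top10c.png

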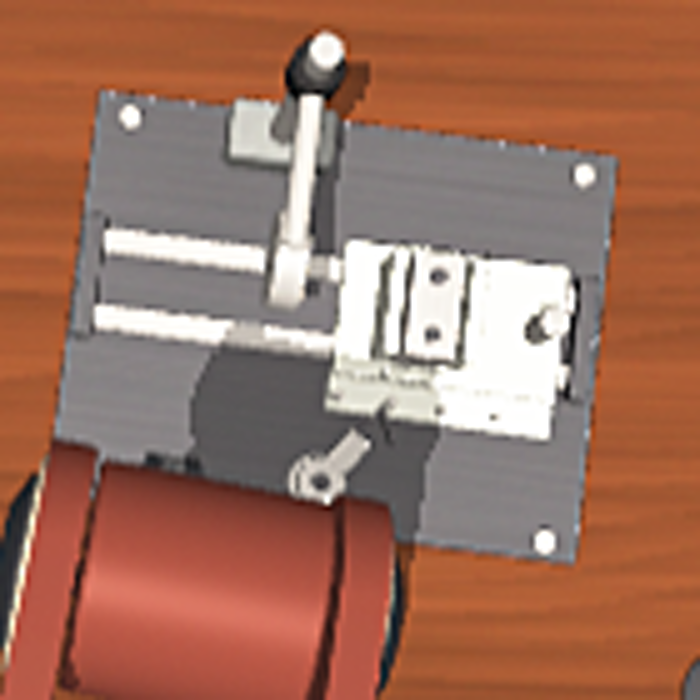

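Emit:
drive_tool:
  series:
    - [[0,0.002,-0.045],[0,0,0]]
    - [[0,0.002,-0.085],[0,0,0]]
    - [[0,0,-0.088],[0,0,0]]
    - [[0,0,-0.088],[0,0,0]]
    - [[0,0,-0.088],[0,0,0]]

```text
time: 24.15
tool_pos: [0.4911, -0.008, 0.0494]
tool_rot: [0.001, 0.743, 0.67, 0.001]
contact_force: [0.1, -0.7, -0.1]
gripper_width: -0.001
```

Emit:
drive_tool:
  series:
    - [[-0.0015,-0.012,0],[0,0,0]]
    - [[-0.0015,-0.0235,0],[0,0,0]]
    - [[-0.008,-0.033,0],[0,0,0]]
    - [[-0.014,-0.042,0],[0,0,0]]
    - [[-0.018,-0.053,0],[0,0,0]]
    - [[-0.022,-0.063,0],[0,0,0]]
    - [[-0.023,-0.075,0],[0,0,0]]
    - [[-0.024,-0.0855,0],[0,0,0]]

```text
time: 24.95
tool_pos: [0.4641, -0.0914, 0.0477]
tool_rot: [-0.003, 0.743, 0.67, 0.001]
contact_force: [-4.7, 10.1, 4.5]
gripper_width: 0.001
```

Emit:
drive_tool:
  series:
    - [[0.001,-0.007,0],[0,0,0]]
    - [[0.002,-0.014,0],[0,0,0]]
    - [[0.0025,-0.02,0],[0,0,0]]
    - [[0.0025,-0.024,0],[0,0,0]]
    - [[0.0025,-0.024,0],[0,0,0]]

```text
time: 25.45
tool_pos: [0.4664, -0.1121, 0.0471]
tool_rot: [-0.006, 0.743, 0.669, 0.003]
contact_force: [-2.8, 21.0, 5.5]
gripper_width: -0.001
```

Emit:
drive_tool:
  series:
    - [[0.0,-0.003,0],[0,0,0]]
    - [[0,-0.003,0],[0,0,0]]

```text
time: 25.65
tool_pos: [0.4664, -0.1124, 0.0471]
tool_rot: [-0.008, 0.743, 0.669, 0.005]
contact_force: [-2.6, 30.6, 9.2]
gripper_width: 0.002
```

```bash
cat > look.py <<'E'
import sys
from h import *
k=sys.argv[1]
for n,b in(("side",(100,240,150,290)),("top",(100,240,250,390))):
    im=grab_frame(n)[:,:,::-1]; cv2.imwrite(f"pics/{n}{k}.png",im)
    cv2.imwrite(f"pics/{n}{k}c.png",cv2.resize(im[b[0]:b[1],b[2]:b[3]],None,fx=4,fy=4,interpolation=cv2.INTER_CUBIC))
    O=np.array([.6526,-.1189]);th=np.radians(-5.8);Rm=np.array([[np.cos(th),-np.sin(th)],[np.sin(th),np.cos(th)]])
    for t in("slide_grip","nest","lever_grip","block_mid"):
        r=[((Rm.T@(np.array(d["location"][:2])-O)).round(4).tolist(),round(float(d["location"][2]),3),round(d["confidence"],2)) for d in place_of(n,t)]
        r=[q for q in r if -.22<q[0][0]<.1 and abs(q[0][1])<.16]
        print(n,t,r[:2])
a=cv2.imread(f"pics/side{k}c.png");b=cv2.imread(f"pics/top{k}c.png")
b=cv2.resize(b,(560,560))
cv2.imwrite(f"pics/both{k}.png",cv2.resize(np.hstack([a,b]),(800,400)))
st()
E
python3 look.py 11
```

```text
side slide_grip [([-0.0016, -0.0819], 0.045, 0.7)]
side nest [([0.0027, -0.0168], 0.022, 0.56), ([-0.099, -0.001], 0.022, 0.27)]
side lever_grip [([-0.1811, -0.0355], 0.059, 0.67)]
side block_mid [([-0.0013, -0.0212], 0.042, 0.5)]
top slide_grip [([-0.0, -0.0808], 0.042, 0.83)]
top nest [([-0.0003, -0.0137], 0.026, 0.84)]
top lever_grip []
top block_mid [([-0.0021, -0.0124], 0.045, 0.62)]
26.15 [ 0.4664 -0.1124  0.0471] hd -5.94 z [-0.004  0.018 -1.   ] F [-3.4 31.3  8.8] w -0.002
```

View pics/both11.png

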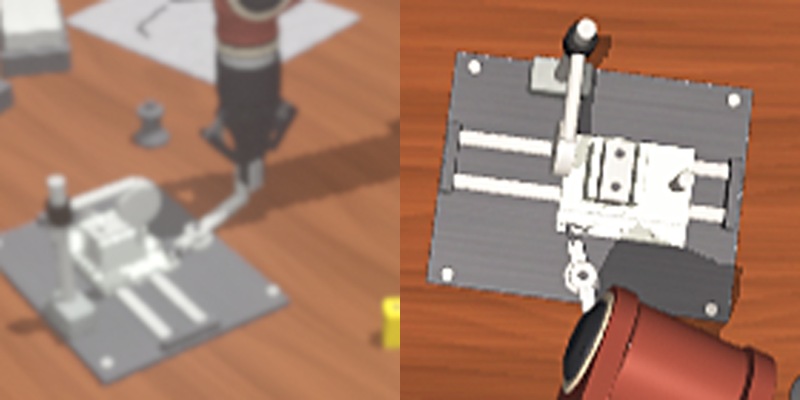

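Stroke 1 is done. The lever is at its stop (position fixed while the force rises to 31 N), and the carriage is at about 30 mm. Letting the lever come back.

Emit:
drive_tool:
  series:
    - [[-0.0025,0.015,0],[0,0,0]]
    - [[-0.0025,0.03,0],[0,0,0]]
    - [[-0.0005,0.05,0],[0,0,0]]
    - [[0.0075,0.07,0],[0,0,0]]
    - [[0.02,0.09,0],[0,0,0]]
    - [[0.0215,0.105,0],[0,0,0]]
    - [[0.0215,0.1125,0],[0,0,0]]
    - [[0.0215,0.1125,0],[0,0,0]]

```text
time: 26.95
tool_pos: [0.4897, -0.0068, 0.0477]
tool_rot: [0.001, 0.742, 0.671, 0.0]
contact_force: [0.5, -0.8, -0.5]
gripper_width: -0.004
```

```bash
python3 look.py 12
```

```text
side slide_grip [([-0.0059, -0.0818], 0.045, 0.83)]
side nest [([0.0026, -0.0181], 0.022, 0.76)]
side lever_grip [([-0.1714, 0.0496], 0.059, 0.59)]
side block_mid [([-0.0023, -0.0186], 0.046, 0.41)]
top slide_grip [([-0.0008, -0.0841], 0.041, 0.88)]
top nest [([-0.0008, -0.0141], 0.022, 0.63)]
top lever_grip []
top block_mid [([0.0, -0.0162], 0.045, 0.54)]
27.45 [ 0.4893 -0.0072  0.0472] hd -5.87 z [ 0. -0. -1.] F [ 0.1 -0.4 -0.7] w -0.004
```

View pics/both12.png

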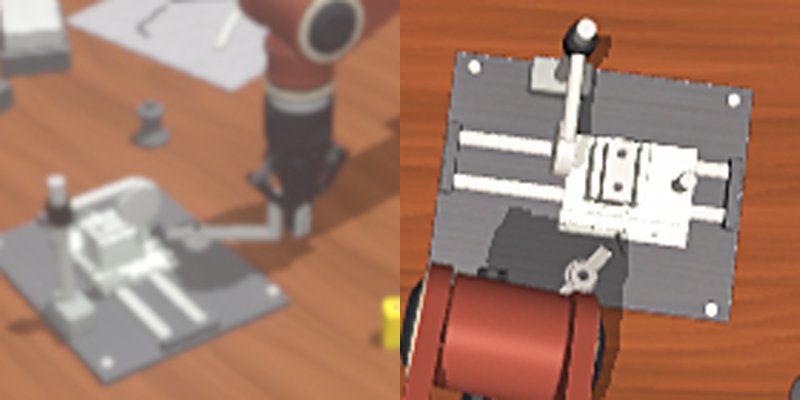

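The lever is back at rest and the carriage has stayed at 30 mm. Stroke 2 uses the same numbers.

Emit:
drive_tool:
  series:
    - [[-0.0015,-0.012,0],[0,0,0]]
    - [[-0.0015,-0.0235,0],[0,0,0]]
    - [[-0.008,-0.033,0],[0,0,0]]
    - [[-0.014,-0.042,0],[0,0,0]]
    - [[-0.018,-0.053,0],[0,0,0]]
    - [[-0.022,-0.063,0],[0,0,0]]
    - [[-0.023,-0.075,0],[0,0,0]]
    - [[-0.024,-0.0855,0],[0,0,0]]

```text
time: 28.25
tool_pos: [0.4627, -0.0909, 0.046]
tool_rot: [-0.004, 0.743, 0.67, -0.0]
contact_force: [-5.6, 9.6, 3.3]
gripper_width: 0.004
```

Emit:
drive_tool:
  series:
    - [[0.001,-0.007,0],[0,0,0]]
    - [[0.002,-0.014,0],[0,0,0]]
    - [[0.0025,-0.02,0],[0,0,0]]
    - [[0.0025,-0.024,0],[0,0,0]]
    - [[0.0025,-0.026,0],[0,0,0]]
    - [[0.0025,-0.027,0],[0,0,0]]
    - [[0.0025,-0.027,0],[0,0,0]]

```text
time: 28.95
tool_pos: [0.4651, -0.1123, 0.0455]
tool_rot: [-0.009, 0.743, 0.669, 0.004]
contact_force: [-4.3, 30.1, 7.8]
gripper_width: -0.001
```

```bash
python3 look.py 13
```

```text
side slide_grip [([-0.0045, -0.0509], 0.045, 0.78)]
side nest [([0.0016, 0.0141], 0.021, 0.64)]
side lever_grip [([-0.1854, -0.0317], 0.061, 0.65), ([-0.0028, -0.0525], 0.044, 0.24)]
side block_mid [([-0.0022, 0.0109], 0.044, 0.55)]
top slide_grip [([0.0, -0.0498], 0.041, 0.93)]
top nest [([-0.0009, 0.0133], 0.023, 0.75)]
top lever_grip []
top block_mid [([-0.0039, 0.0155], 0.045, 0.69)]
29.45 [ 0.4651 -0.1122  0.0454] hd -5.94 z [-0.007  0.018 -1.   ] F [-3.2 28.5  7. ] w -0.006
```

View pics/both13.png

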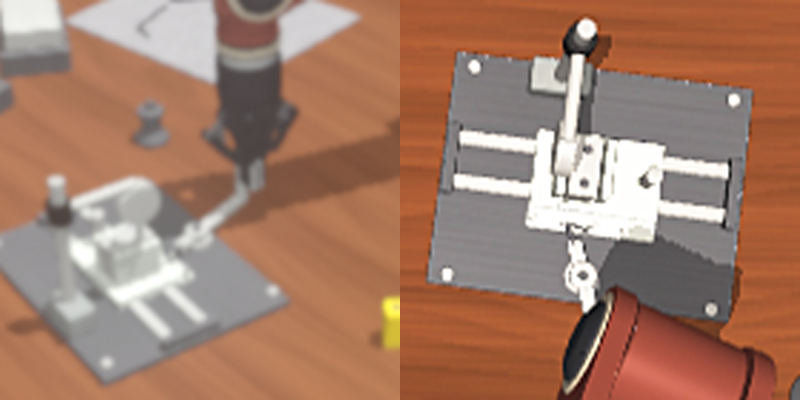

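Stroke 2 is done, with the nest at fixture y of about +14 mm and the carriage at about 60 mm. Return, then stroke 3.

Emit:
drive_tool:
  series:
    - [[-0.0025,0.015,0],[0,0,0]]
    - [[-0.0025,0.03,0],[0,0,0]]
    - [[-0.0005,0.05,0],[0,0,0]]
    - [[0.0075,0.07,0],[0,0,0]]
    - [[0.02,0.09,0],[0,0,0]]
    - [[0.0215,0.105,0],[0,0,0]]
    - [[0.0215,0.1125,0],[0,0,0]]
    - [[0.0215,0.1125,0],[0,0,0]]

```text
time: 30.25
tool_pos: [0.4895, -0.0068, 0.0474]
tool_rot: [0.0, 0.742, 0.671, -0.0]
contact_force: [0.4, -0.7, -0.0]
gripper_width: 0.0
```

```bash
python3 look.py 14
```

```text
side slide_grip [([-0.0035, -0.0517], 0.042, 0.72), ([-0.0986, -0.0022], 0.021, 0.7)]
side nest [([0.0038, 0.011], 0.021, 0.95)]
side lever_grip [([-0.1716, 0.0502], 0.059, 0.56)]
side block_mid [([-0.0011, 0.0104], 0.043, 0.46)]
top slide_grip []
top nest [([-0.0015, 0.014], 0.022, 0.93)]
top lever_grip []
top block_mid [([0.0001, 0.0117], 0.044, 0.51)]
30.75 [ 0.4893 -0.0072  0.0472] hd -5.87 z [ 0. -0. -1.] F [0.2 0.  0.7] w 0.002
```

Emit:
drive_tool:
  series:
    - [[-0.0015,-0.012,0],[0,0,0]]
    - [[-0.0015,-0.0235,0],[0,0,0]]
    - [[-0.008,-0.033,0],[0,0,0]]
    - [[-0.014,-0.042,0],[0,0,0]]
    - [[-0.018,-0.053,0],[0,0,0]]
    - [[-0.022,-0.063,0],[0,0,0]]
    - [[-0.023,-0.075,0],[0,0,0]]
    - [[-0.024,-0.0855,0],[0,0,0]]

```text
time: 31.55
tool_pos: [0.4627, -0.0909, 0.0459]
tool_rot: [-0.004, 0.743, 0.67, -0.0]
contact_force: [-5.0, 8.9, 2.8]
gripper_width: 0.005
```

Emit:
drive_tool:
  series:
    - [[0.001,-0.007,0],[0,0,0]]
    - [[0.002,-0.014,0],[0,0,0]]
    - [[0.0025,-0.02,0],[0,0,0]]
    - [[0.0025,-0.024,0],[0,0,0]]
    - [[0.0025,-0.026,0],[0,0,0]]
    - [[0.0025,-0.027,0],[0,0,0]]
    - [[0.0025,-0.027,0],[0,0,0]]

```text
time: 32.25
tool_pos: [0.4651, -0.1122, 0.0455]
tool_rot: [-0.009, 0.743, 0.669, 0.004]
contact_force: [-3.5, 30.0, 7.2]
gripper_width: -0.002
```

```bash
python3 look.py 15
```

```text
side slide_grip [([-0.0052, -0.0217], 0.043, 0.9)]
side nest [([0.0033, 0.0435], 0.021, 0.6)]
side lever_grip [([-0.1833, -0.0336], 0.06, 0.74)]
side block_mid [([-0.0015, 0.0388], 0.044, 0.68), ([-0.0, 0.0437], 0.068, 0.41)]
top slide_grip [([0.0005, -0.0244], 0.042, 0.59)]
top nest [([-0.002, 0.0462], 0.021, 0.96)]
top lever_grip []
top block_mid [([-0.0043, 0.0452], 0.043, 0.66)]
32.75 [ 0.4651 -0.1122  0.0454] hd -5.94 z [-0.007  0.018 -1.   ] F [-3.3 29.8  8.4] w -0.003
```

View pics/both15.png

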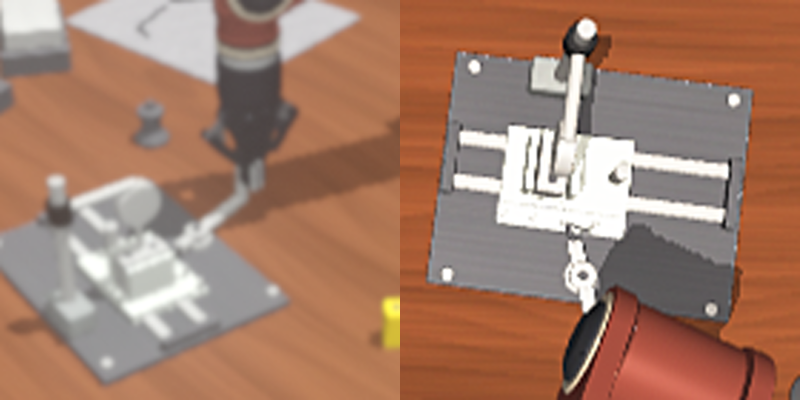

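Stroke 3 is done, and the nest is at about +45 mm, under the probe. Return and rise clear.

Emit:
drive_tool:
  series:
    - [[-0.0025,0.015,0],[0,0,0]]
    - [[-0.0025,0.03,0],[0,0,0]]
    - [[-0.0005,0.05,0],[0,0,0]]
    - [[0.0075,0.07,0],[0,0,0]]
    - [[0.02,0.09,0],[0,0,0]]
    - [[0.0215,0.105,0],[0,0,0]]
    - [[0.0215,0.12,0],[0,0,0]]
    - [[0.0215,0.13,0],[0,0,0]]

```text
time: 33.55
tool_pos: [0.49, 0.0108, 0.0477]
tool_rot: [0.001, 0.742, 0.67, 0.0]
contact_force: [0.1, 0.4, -0.7]
gripper_width: 0.0
```

Emit:
drive_tool:
  series:
    - [[-0.02,0.03,0.05],[0,0,0]]
    - [[-0.05,0.06,0.09],[0,0,0]]
    - [[-0.07,0.09,0.12],[0,0,0]]
    - [[-0.07,0.1,0.12],[0,0,0]]
    - [[-0.07,0.1,0.12],[0,0,0]]
    - [[-0.07,0.1,0.12],[0,0,0]]

```text
time: 34.15
tool_pos: [0.4196, 0.1102, 0.1673]
tool_rot: [0.001, 0.742, 0.67, 0.0]
contact_force: [0.1, -0.8, 0.5]
gripper_width: -0.0
```

```bash
python3 look.py 16
```

```text
side slide_grip [([-0.0027, -0.0234], 0.044, 0.57)]
side nest [([0.001, 0.0421], 0.02, 0.8)]
side lever_grip [([-0.1719, 0.0521], 0.059, 0.62)]
side block_mid [([-0.0003, 0.0386], 0.043, 0.59)]
top slide_grip [([0.0005, -0.0226], 0.042, 0.56)]
top nest [([-0.0013, 0.0446], 0.026, 0.61)]
top lever_grip [([-0.1705, 0.051], 0.06, 0.52)]
top block_mid [([-0.0007, 0.0403], 0.043, 0.66), ([0.0027, 0.0456], 0.021, 0.39)]
34.65 [0.4193 0.1103 0.1669] hd -5.87 z [-0.001 -0.    -1.   ] F [-0.5 -0.1 -0.1] w 0.0
```

View pics/both16.png

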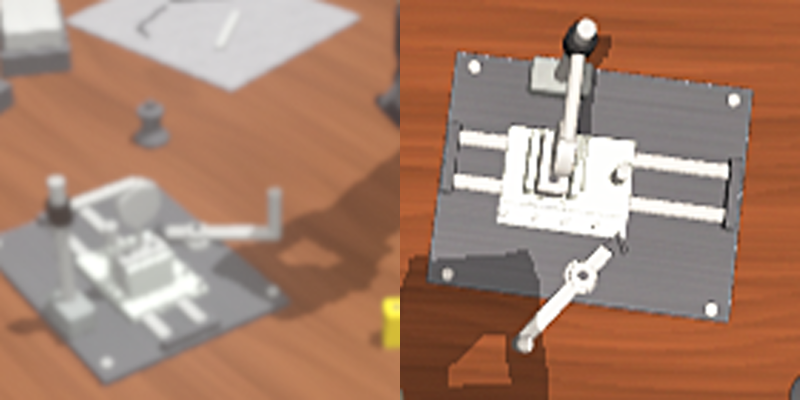

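```bash
python3 -c "
from plant import *
print(job_done())"
```

```text
the job is handed in; nothing more can be done
None
```

The job is done and handed in at about 34.7 s. `job_done()` reports no verdict, so what follows rests on my own checks.

- **Carriage home:** I pinched the post and slid the empty carriage to its stop. It held position while the force rose to 24 N.
- **Block:** I took the steel block from the grey stand across its width, set it on the bench, and gripped it again by its ends. It went into the nest and touched down at the predicted height. The orange and yellow look-alikes were left alone.
- **Strokes:** I made three full lever strokes. Each reached the solid stop at about 30 N, and the carriage stood near 30, 60 and 90 mm. After the third stroke I backed the arm clear.

**Last look:**
- The nest is 42–45 mm along the track, with 45 mm expected under the probe.
- The lever handle is at its rest position.
- The block is seated between the cheeks, and the arm touches nothing.

**Disagreement:** In the last look the network put the block's centre 4–6 mm short along the track (38.6–40.3 mm against 45 mm). It was 2–4 mm short in most earlier looks too. That is about its 4 mm accuracy, the gauge partly hides the block, and the pictures show it seated.

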